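# Close up a tablet and tray its removed parts

## Task

Finish the tablet repair: press the raised camera window down flush, and take the seam press from the tray and run it along the raised snap strip with light, steady pressure, from the end beside the camera window to the other end, until every segment is flush. Put the seam press back in its own tray bay and lay every removed part on the bench flat in the bay that fits it, the battery with its tab in the notch. Leave the bottle, the screw jar and the screwdriver alone.

Things in the scene. Friction and masses are not known exactly. Their poses are not given: they have to be found in the camera images.
- tablet: Tablet being repaired, fixed flat on the bench: 150 mm (x) by 230 mm (y), its back cover up, cover surface 18 mm above the bench. Origin at the centre of its underside, z up. Along its near (-x) long edge, in a 22 mm wide groove at x = -58 mm, lies the grey snap strip: five segments in a row along y. The camera window is near the snap0 end, at x = -12, y = +78 mm.
- snap0 (a joint): How far strip segment 0 is pushed down (m): 0 = 6 mm above the cover, 0.006 = flush, 0.0075 = bottom stop. Stiff: moves under about 4 N and stays where it is left. 34 mm long (y), 20 mm wide (x), centred at tablet x = -58, y = 72 mm. End of the strip beside the camera window.
- snap1 (a joint): How far strip segment 1 is pushed down (m): 0 = 6 mm above the cover, 0.006 = flush, 0.0075 = bottom stop. Stiff: moves under about 4 N and stays where it is left. 34 mm long (y), 20 mm wide (x), centred at tablet x = -58, y = 36 mm.
- snap2 (a joint): How far strip segment 2 is pushed down (m): 0 = 6 mm above the cover, 0.006 = flush, 0.0075 = bottom stop. Stiff: moves under about 4 N and stays where it is left. 34 mm long (y), 20 mm wide (x), centred at tablet x = -58, y = 0 mm.
- snap3 (a joint): How far strip segment 3 is pushed down (m): 0 = 6 mm above the cover, 0.006 = flush, 0.0075 = bottom stop. Stiff: moves under about 4 N and stays where it is left. 34 mm long (y), 20 mm wide (x), centred at tablet x = -58, y = -36 mm.
- snap4 (a joint): How far strip segment 4 is pushed down (m): 0 = 6 mm above the cover, 0.006 = flush, 0.0075 = bottom stop. Stiff: moves under about 4 N and stays where it is left. 34 mm long (y), 20 mm wide (x), centred at tablet x = -58, y = -72 mm. Other end of the strip.
- window (a joint): How far the round black camera window (36 mm across, top face centred at tablet x = -12, y = +78 mm) is pushed down (m): 0 = 6 mm above the cover, 0.006 = flush, 0.0075 = bottom stop. Moves under about 5 N and stays where it is left.
- press: Loose; origin at the centre of its underside, z up, x along its length, y across its width. Seam press: blue nylon sled, 92 mm long, with a flat sole 40 mm long and 16 mm wide whose ends rise at 20 degrees, and a block grip on top: 60 mm long, 24 mm wide, from 14 to 50 mm above the sole. 90 g. It starts in its tray bay.
- battery: Loose; origin at the centre of its underside, z up, x along its length, y across its width. Removed battery: black slab with a dark grey sleeve, 100 x 46 x 14 mm, with a brass tab 16 mm wide and 5 mm thick that sticks out 11 mm at the middle of its +x end. About 130 g. May be absent.
- battery_tab (a point): Outer end of the battery's tab, 61 mm from the battery's origin along its +x.
- shield: Loose; origin at the centre of its underside, z up, x along its length, y across its width. Removed shield: bright steel plate, 84 x 36 x 10 mm, same either way round. About 70 g. May be absent.
- speaker: Loose; origin at the centre of its underside, z up, x along its length, y across its width. Removed speaker module: black plastic block, 72 x 26 x 14 mm, either way round will do. About 60 g. May be absent.
- spreader: Loose; origin at the centre of its underside, z up, x along its length, y across its width. Removed heat spreader: plain copper bar, 96 x 28 x 10 mm, same either way round. About 90 g. May be absent.
- rail: Loose; origin at the centre of its underside, z up, x along its length, y across its width. Removed side rail: bare aluminium bar, 110 x 16 x 12 mm, same either way round. About 70 g. May be absent.
- tray: Grey fitted parts tray, fixed to the bench: 140 mm (x) by 352 mm (y), floor 4 mm thick, rib tops 12 mm above the bench. Origin at the centre of its underside. Bays lie side by side along y, each along x: rail at y = -150 mm, speaker -101, shield -42, spreader +18, battery +83, press +146.
- bay_battery (a point): Tray bay for the battery: centre of its floor (4 mm above the bench); axes as the tray, x along the bay. Inside 105 x 51 mm, ringed by ribs 4 mm thick and 8 mm high, with a 44 mm gap for the fingers in the middle of both long sides. Its +x end rib has a 24 mm wide notch for the tab.
- bay_shield (a point): Tray bay for the shield: centre of its floor (4 mm above the bench); axes as the tray, x along the bay. Inside 89 x 41 mm, ringed by ribs 4 mm thick and 8 mm high, with a 44 mm gap for the fingers in the middle of both long sides.
- bay_speaker (a point): Tray bay for the speaker module: centre of its floor (4 mm above the bench); axes as the tray, x along the bay. Inside 77 x 31 mm, ringed by ribs 4 mm thick and 8 mm high, with a 44 mm gap for the fingers in the middle of both long sides.
- bay_spreader (a point): Tray bay for the heat spreader: centre of its floor (4 mm above the bench); axes as the tray, x along the bay. Inside 101 x 33 mm, ringed by ribs 4 mm thick and 8 mm high, with a 44 mm gap for the fingers in the middle of both long sides.
- bay_rail (a point): Tray bay for the side rail: centre of its floor (4 mm above the bench); axes as the tray, x along the bay. Inside 115 x 21 mm, ringed by ribs 4 mm thick and 8 mm high, with a 44 mm gap for the fingers in the middle of both long sides.
- bay_press (a point): Tray bay for the seam press: centre of its floor (4 mm above the bench); axes as the tray, x along the bay. Inside 97 x 29 mm, ringed by ribs 4 mm thick and 8 mm high, with a 44 mm gap for the fingers in the middle of both long sides.
- spirit_bottle: Clear bottle of cleaning spirit, 52 mm across, 140 mm tall, standing at the right; not part of the job.
- screw_jar: Glass screw jar, 60 mm across, 60 mm tall, standing at the right; not part of the job.
- driver: Orange-handled screwdriver, 150 mm long, lying beyond the tablet at the left; not part of the job.
Mind the look-alikes: they are no part of the job. Leave any yellow look-alike of the speaker alone. Leave any brown look-alike of the battery alone.

How it is judged:
By the outcome, as a careful person would: the job done as asked, in the order asked, and still so for the second after the job is handed in, with the robot touching nothing.
Of battery, shield, speaker, spreader, rail only 3 to 5 are there at a start; the rules pass over those that are not, and their reading is None.
At some moment in a run one of battery, shield, speaker, spreader, rail may be knocked a few centimetres aside while the robot is not near it.
It also fails if it takes over 210 s, if anything falls off the work surface, if the arm or the gripper's body presses on something with over 40 N, if the wrist force passes 120 N, or if a joint passes its speed limit or range.

## Robot

A 6-joint arm with a two-finger parallel gripper is mounted at the origin on the work surface. World frame = base frame: x ahead of the robot, y to its left, z up, the work surface at z = 0. Lengths are in mm, angles in degrees, forces in N, time in s.
With the tool pointing down it reaches from about 300 to 875 mm from the base axis. Payload 4.2 kg.
Tool frame: the origin (TCP) lies on the centre line of the jaws, within the pads' length; the fingertips stand 22 mm ahead of it and the grasp point (between the pads) lies 3 mm ahead of it; z points along the fingers, y is the line along which they close (so a half turn about z gives the same grasp; the last joint's range is limited). The gripper opens to 85 mm and grips with 20 to 120 N. Pads are 22 mm wide; open, the fingers measure 114 mm over their backs; the gripper's body (76 mm by 85 mm) begins 54 mm behind the grasp point. The pads swing forward as they close: fully open they stand 13 mm farther back than shut.
Start: joints at [-66.291, 18.312, 89.639, -0, 72.044, -1.146], TCP at [241.689, -521.752, 253.338] pointing down, gripper open.
Joint ranges: [-177.97, 177.97], [-48.28, 115.42], [12.27, 149.76], [-77.06, 257.06], [2.81, 150.46], [-146.56, 146.56]. Speed limits (degrees/s): [147.25, 147.25, 180, 180, 180, 180].

## Interface

Orientations are given as [roll, pitch, yaw] about the fixed x, y, z axes, in that order (R = Rz(yaw) Ry(pitch) Rx(roll)).
In Python, from station import * gives the robot as it stands.
- The arm moves only by the tool jog_arm, never from a script. Its argument "deltas" is one flat list of numbers, 6 for each row, row after row: the shift along the tool's x, y, z each as a share of 0.02 m, from -1 to 1, then the turn, a rotation vector about the tool's x, y, z each as a share of 0.5 rad, from -1 to 1. In form: [x, y, z, wx, wy, wz, x, y, z, wx, wy, wz, ...]. A call has 1 to 12 rows; each row shifts and turns the commanded pose from where the row before left it, along the tool's axes as they then stand; what a row does not reach is not made up. A row lasts 1/12 s, in which the tool goes at most 41.7 mm and 7.16 degrees, less where a joint would pass 70% of its speed; a pose out of reach is approached as far as the arm can. A call with a number of a shift or a turn outside -1 to 1 is refused whole. A call with a gripper value outside its range is refused whole. "grip" is the closure, from 0 (fully open) to 1 (shut), set as the call begins (left out, the last holds). The fingers move at their own pace and stop on an object; "squeeze" is the grip in N (left out, the last holds). Time passes only in rows, so rows that do not move let the fingers close. It gives the time, the measured TCP pose, the force, the opening and the grip force at its end, in the units of the state.
- sense(): the state, without advancing time (a new reading comes with each control period).
- grab_frame(name): name is "scene" or "top" or "wrist"; returns (picture, depth): 384x512x3 uint8, red, green, blue; 384x512 float32, mm along the optical axis (not along the pixel's ray), 0 where there is no reading.
- camera_info(name): a dict with "camera_matrix" (3x3 intrinsics, pixels), "distortion" ([k1, k2, p1, p2, k3] as OpenCV has them; the pictures are not rectified), "xyz" and "rotation" of the camera in the world; the wrist camera has in their place "T_tool_cam" (4x4, takes a point from camera to tool coordinates, whose origin is the TCP and whose axes are the flange's). Camera axes: x right, y up, looking along -z (the intrinsics and any distortion apply to the point x, -y, -z); pixel columns grow to the right and rows downward; lengths in mm; the calibration is good to about 2 mm. A picture is of the moment at which its call begins: read the wrist's pose just before it. camera_info takes no time and is no camera call.
- finish_job(): hands the job in; it is judged then, once.
The state is a dict: "time_s": time; "joint_pos": joint angles; "dq": joint speeds; "effort": joint torques, N m; "tool_pos": TCP position; "tcp_rot": TCP orientation; "force": force on the tool from outside, world axes, zero at the start; "wrist_torque": the same for the moment, N m; "width": finger opening in mm; "grip_force": force on a finger pad.
Only numpy, scipy, OpenCV 4.12 (cv2) and the standard library are available. Lean on these libraries where they do the work, as an engineer would, in place of code of your own. Each camera call takes 0.05 s, during which the arm holds its last target. There are 200 camera calls.

## Working session

There is one attempt and no reset: what is moved stays moved. The work goes in short steps, Python scripts to look and compute and a tool call to move; the robot and the scene stay as the last step left them, time stands still between calls to the robot, and variables do not carry over. Pictures are saved under pics/ and viewed, at most 14 in all, crops included, and the job is handed in when it is done.

Besides the shell and the picture viewer there is one more tool, called after ">>>" as name(argument=value, ...) on one line, values as JSON. jog_arm: Moves the arm, as the interface text tells. Its arguments: {"type":"object","properties":{"deltas":{"type":"array","items":{"type":"number"}},"grip":{"type":"number"},"squeeze":{"type":"number"}},"required":["deltas"]}

```bash
ls; mkdir -p pics; cat > h.py <<'E'
from station import *
import numpy as np, cv2
from scipy.spatial.transform import Rotation as R
def cam(name):
    i=camera_info(name); K=np.array(i["camera_matrix"],float); D=np.array(i["distortion"],float)
    if name=="wrist":
        s=sense(); T=np.eye(4); T[:3,:3]=R.from_euler("xyz",s["tcp_rot"],degrees=True).as_matrix(); T[:3,3]=s["tool_pos"]
        T=T@np.array(i["T_tool_cam"]); return K,D,T[:3,:3],T[:3,3]
    r=np.array(i["rotation"],float)
    r=r if r.shape==(3,3) else R.from_euler("xyz",r,degrees=True).as_matrix()
    return K,D,r,np.array(i["xyz"],float)
def rays(c,uv):
    K,D,r,t=c; n=cv2.undistortPoints(np.array(uv,float).reshape(-1,1,2),K,D).reshape(-1,2)
    return np.c_[n[:,0],-n[:,1],-np.ones(len(n))]@r.T
def onplane(c,uv,z):
    d=rays(c,uv); return c[3]+d*((z-c[3][2])/d[:,2])[:,None]
def cloud(c,dep):
    v,u=np.mgrid[:384,:512]; d=rays(c,np.c_[u.ravel(),v.ravel()])
    return (c[3]+d*dep.reshape(-1,1)).reshape(384,512,3)
def save(name,im): cv2.imwrite("pics/"+name,im[:,:,::-1])
E
python3 - <<'E'
from h import *
print(sense())
for n in("top","scene"):
    i=camera_info(n);print(i)
    im,d=grab_frame(n);np.savez(f"{n}.npz",im=im,d=d)
    save(n+"0.png",cv2.resize(im,(800,600)))
print(camera_info("wrist"))
E
```

```text
pics
{'time_s': 0.0, 'joint_pos': array([-6.62897938e+01,  1.83543384e+01,  8.97074217e+01, -1.75909398e-04,
        7.20422617e+01, -1.14679645e+00]), 'dq': array([-0.01127322,  0.04783464, -0.06526783, -0.00488119,  0.06606215,
       -0.07254409]), 'effort': array([ 1.11749507e-04, -4.15535545e+01, -2.34163088e+01, -1.68826973e-04,
        8.22370435e-03,  2.25059148e-05]), 'tool_pos': array([ 241.52269086, -521.34093603,  252.44828377]), 'tcp_rot': array([-1.79895996e+02, -1.91468821e-03,  2.48570553e+01]), 'force': array([-0.67843211,  0.24168229,  0.09354249]), 'wrist_torque': array([ 0.03084031, -0.04491619,  0.02045244]), 'grip_force': 0.0, 'width': 85.33998614430963}
{'camera_matrix': array([[442.06753709,   0.        , 255.72138896],
       [  0.        , 442.06753709, 186.85319064],
       [  0.        ,   0.        ,   1.        ]]), 'distortion': array([0.04512687, 0.        , 0.        , 0.        , 0.        ]), 'xyz': array([ 267.90011077,   17.97491036, 1397.44708447]), 'rotation': array([ 11.79251227,  -0.15292253, -90.78938747])}
{'camera_matrix': array([[416.88330
[... 258 characters left out ...]
0.71767646,  966.69573784]), 'rotation': array([53.84344072,  0.69414027, 78.24628893])}
{'camera_matrix': array([[330.86113171,   0.        , 257.84275154],
       [  0.        , 330.86113171, 191.12118576],
       [  0.        ,   0.        ,   1.        ]]), 'distortion': array([0.02385713, 0.        , 0.        , 0.        , 0.        ]), 'T_tool_cam': array([[-7.70437138e-04,  9.44786743e-01,  3.27684936e-01,
         8.43641976e+01],
       [ 9.99999377e-01,  4.63077053e-04,  1.01599909e-03,
        -2.07921410e-01],
       [ 8.08159100e-04,  3.27685514e-01, -9.44786511e-01,
        -1.20290398e+02],
       [ 0.00000000e+00,  0.00000000e+00,  0.00000000e+00,
         1.00000000e+00]])}
```

View pics/top0.png

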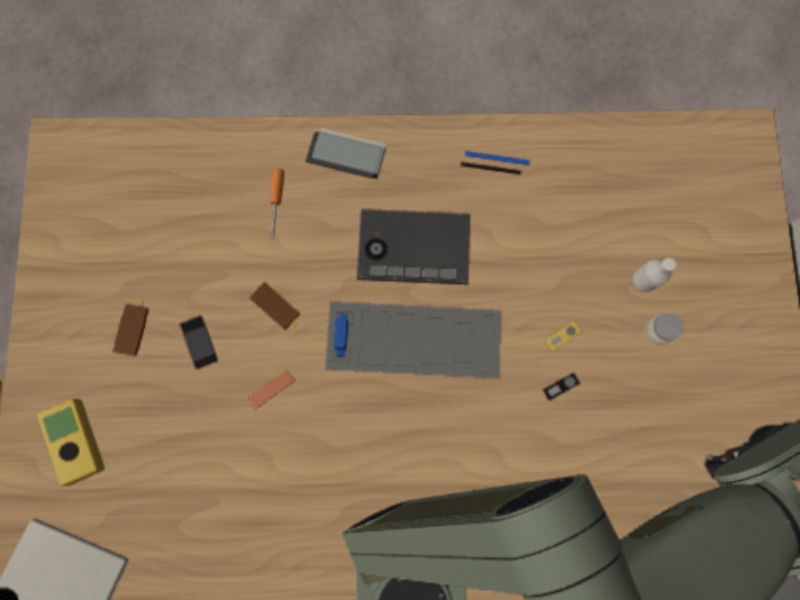

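View pics/scene0.png

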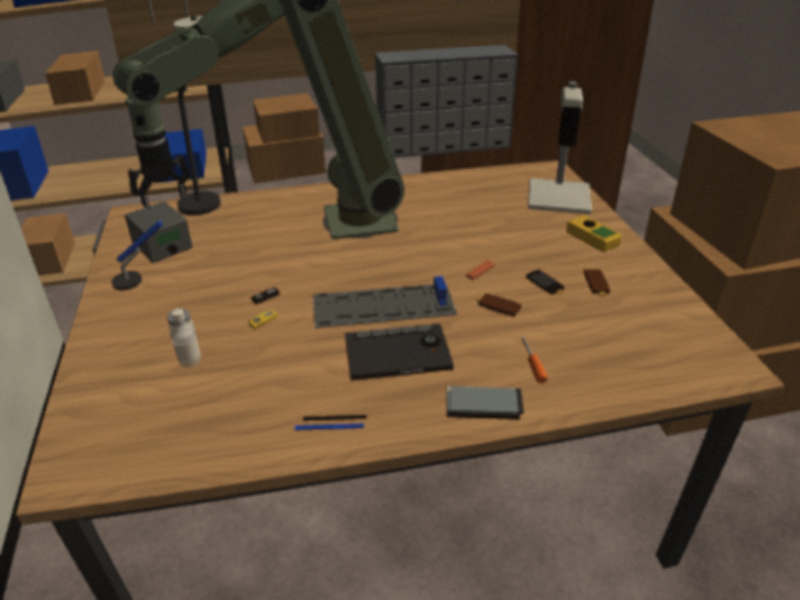

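The top view (800×600 scaling) shows the tablet at (414,246), with the window at (376,249) and the strip at about row 272. The tray is at (414,341), with the blue press at its left end (341,335). The battery is at (198,342), the copper spreader at (271,389) and the black speaker at (561,386). The brown and yellow look-alikes are also there. I see no shield or rail, but the arm hides part of the bench.

```bash
cat > m.py <<'E'
from h import *
def seg(c,im,dep,center,r,zlo,zhi,cond=None,ztop=None):
    P=cloud(c,dep); u,v=center
    m=np.zeros(dep.shape,np.uint8); m[max(0,v-r):v+r,max(0,u-r):u+r]=1
    k=(P[...,2]>zlo)&(P[...,2]<zhi)&(m>0)&(dep>0)
    if cond is not None:k&=cond(im.astype(int))
    n,l,st,_=cv2.connectedComponentsWithStats(k.astype(np.uint8))
    if n<2: return None
    i=1+np.argmax(st[1:,4]); k=l==i; q=P[k]; vv,uu=np.nonzero(k)
    z=np.median(q[:,2]) if ztop is None else ztop
    w=onplane(c,np.c_[uu,vv],z)
    rect=cv2.minAreaRect(w[:,:2].astype(np.float32))
    (cx,cy),(a,b),_=rect; box=cv2.boxPoints(rect); e=[box[1]-box[0],box[2]-box[1]]; L=max(e,key=np.linalg.norm)
    return np.round([cx,cy,np.median(q[:,2]),max(a,b),min(a,b),np.degrees(np.arctan2(L[1],L[0]))%180,len(q)],1)
E
python3 - <<'E'
from m import *
f=np.load("top.npz");im,d=f["im"],f["d"];c=cam("top")
S=lambda u,v:(int(u*.64),int(v*.64))
P=cloud(c,d)
for n,p in dict(bench=(540,300),tab=(430,240),trayrib=(414,372),bat=(198,342),spk=(561,386),sp=(271,389),press=(341,335),win=(376,249)).items():
    u,v=S(*p);print(n,P[v,u].round(1),im[v,u], np.median(P[v-1:v+2,u-1:u+2,2]).round(1))
print("tablet",seg(c,im,d,S(414,246),48,10,40,ztop=18))
print("tray",seg(c,im,d,S(414,341),62,2,60,lambda a:(a[...,0]<130)&(abs(a[...,0]-a[...,2])<40),ztop=8))
print("press",seg(c,im,d,S(341,335),22,25,70,lambda a:a[...,2]>a[...,0]+40,ztop=50))
print("bat",seg(c,im,d,S(198,342),24,6,40,lambda a:a.sum(2)<220,ztop=14))
print("spk",seg(c,im,d,S(561,386),18,5,40,ztop=14))
print("spr",seg(c,im,d,S(271,389),22,3,40,lambda a:(a[...,0]>a[...,2]+40),ztop=10))
cr=im[150:260,200:330];save("crop1.png",cv2.resize(cr,(780,600),interpolation=2))
E
```

```text
bench [ 5.388e+02 -2.767e+02  4.000e-01] [160 131  96] 0.6
tab [666.1 -53.5  21. ] [60 59 58] 19.3
trayrib [394.1 -13.5   5.7] [104 101  96] 2.1
bat [463.2 420.2   7.7] [62 61 59] 14.5
spk [ 362.1 -308.1   10.6] [24 25 26] 15.1
sp [366.5 269.2  14.1] [166 106  78] 10.3
press [464.9 127.2  54. ] [ 43  79 137] 54.5
win [646.5  59.6  24.9] [62 61 60] 24.8
tablet [ 655.3  -19.    18.4  229.5  151.7   86.5 3155. ]
tray [ 460.5  -16.     5.3  349.8  139.1   86.2 3448. ]
press [469.  129.1  52.5  62.5  24.6 176.  159. ]
bat [460.7 415.4  13.1 100.4  45.8  21.4 461. ]
spk [ 359.7 -306.    13.5   77.1   26.2  116.7  205. ]
spr [363.8 268.6   9.2  97.6  34.4 125.4 295. ]
```

View pics/crop1.png

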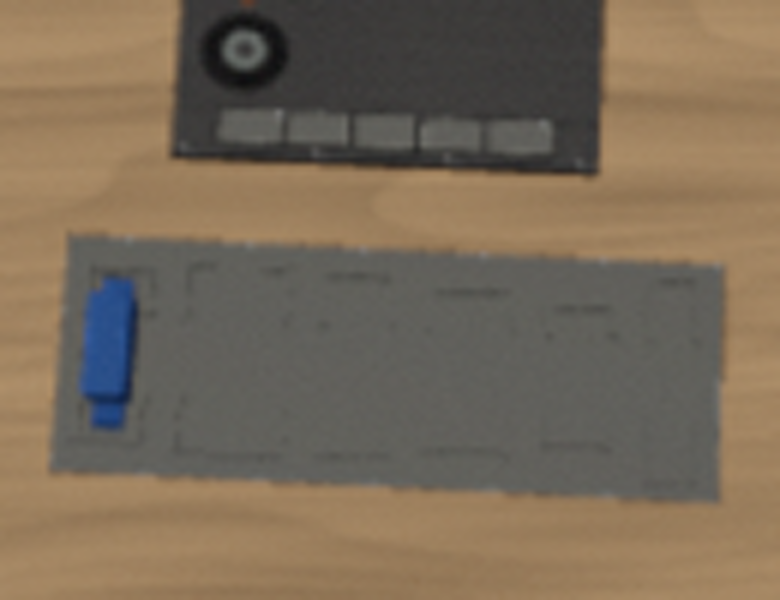

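>>> jog_arm(deltas=[0, 0, 0, 0, 0, 0.248, 0, 0, 0, 0, 0, 0.248, 0, 0, 0, 0, 0, 0.248, 0, 0, 0, 0, 0, 0.248, 0.6, -0.976, 0, 0, 0, 0, 0.6, -0.976, 0, 0, 0, 0, 0.6, -0.976, 0, 0, 0, 0, 0.6, -0.976, 0, 0, 0, 0, 0.6, -0.976, 0, 0, 0, 0, 0.6, -0.976, 0, 0, 0, 0, 0.6, -0.976, 0, 0, 0, 0, 0.6, -0.976, 0, 0, 0, 0], grip=1)

```text
time_s: 1.1
tool_pos: [347.5, -370.7, 252.9]
tcp_rot: [-180.0, 0.0, -3.6]
force: [1.1, 0.5, 0.6]
width: -0.2
grip_force: 0.0
```

>>> jog_arm(deltas=[0.6, -0.976, 0, 0, 0, 0, 0.6, -0.976, 0, 0, 0, 0, 0.6, -0.976, 0, 0, 0, 0, 0.6, -0.976, 0, 0, 0, 0, 0.6, -0.976, 0, 0, 0, 0, 0.6, -0.976, 0, 0, 0, 0, 0.6, -0.976, 0, 0, 0, 0, 0.6, -0.976, 0, 0, 0, 0, 0.6, -0.976, 0, 0, 0, 0, 0.6, -0.976, 0, 0, 0, 0, 0.6, -0.976, 0, 0, 0, 0, 0.6, -0.976, 0, 0, 0, 0])

```text
time_s: 2.1
tool_pos: [505.8, -145.9, 252.9]
tcp_rot: [-180.0, 0.0, -3.6]
force: [-0.1, -0.1, 0.3]
width: 0.1
grip_force: 0.0
```

>>> jog_arm(deltas=[0.6, -0.976, 0.5, 0, 0, 0, 0.6, -0.976, 0.5, 0, 0, 0, 0.6, -0.976, 0.5, 0, 0, 0, 0.6, -0.976, 0.5, 0, 0, 0, 0.6, -0.976, 0.5, 0, 0, 0, 0.6, -0.976, 0.5, 0, 0, 0, 0.6, -0.976, 0.5, 0, 0, 0, 0.6, -0.976, 0.5, 0, 0, 0, 0.6, -0.976, 0.5, 0, 0, 0, 0.6, -0.976, 0, 0, 0, 0, 0.6, -0.976, 0, 0, 0, 0, 0, 0, 0, 0, 0, 0])

```text
time_s: 3.1
tool_pos: [652.4, 62.4, 162.2]
tcp_rot: [-179.9, -0.0, -3.4]
force: [0.2, 0.0, 0.1]
width: 0.2
grip_force: 0.0
```

```bash
cat > go.py <<'E'
# usage: go.py x y z yaw -> remaining tool-frame shift (mm) after yaw change, and turn share
import sys; from h import *
def plan(x,y,z,yaw):
    s=sense(); p=np.array(s["tool_pos"]); r=s["tcp_rot"]
    w=np.radians(yaw); d=np.array([x,y,z])-p
    t=[d[0]*np.cos(w)+d[1]*np.sin(w), d[0]*np.sin(w)-d[1]*np.cos(w), -d[2]]
    dy=(yaw-r[2]+180)%360-180
    print("t",round(s["time_s"],2),"pos",p.round(1),"rpy",np.round(r,1),"w",round(s["width"],1),"F",np.round(s["force"],1))
    print("  shift shares total",np.round(np.array(t)/20,3),"turn wz total",round(-np.radians(dy)/.5,3))
if __name__=="__main__": plan(*map(float,sys.argv[1:5]))
E
python3 go.py 648 59.6 50 -3.5
python3 - <<'E'
from m import *
im,d=grab_frame("wrist");save("w1.png",im)
E
```

```text
t 3.1 pos [652.4  62.4 162.2] rpy [-179.9   -0.    -3.4] w 0.2 F [0.2 0.  0.1]
  shift shares total [-0.212  0.153  5.612] turn wz total 0.003
```

View pics/w1.png

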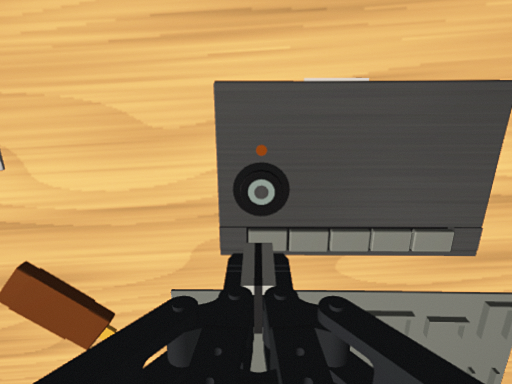

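The wrist view shows the window centre at (261,191), the strip segments along row 240 from x≈247 to 453, and part of the tray. I'll cross-check these against the top camera.

```bash
python3 - <<'E'
from m import *
c=cam("wrist")
im,d=grab_frame("wrist")
print("win",onplane(c,[[261,191]],24).round(1))
print("strip corners snap0 near-left/ snap4 far right",onplane(c,[[247,229],[452,229],[454,251],[247,251]],24).round(1))
print("tab TL,TR",onplane(c,[[215,82],[511,80]],18).round(1))
# expected from top cam
t=np.array([655.3,-19]);a=np.radians(-3.5);Q=np.array([[np.cos(a),-np.sin(a)],[np.sin(a),np.cos(a)]])
for p in [(-12,78),(-48,89),(-48,-89),(-68,-89),(-68,89),(75,115),(75,-115)]: print(p,(t+Q@p).round(1))
E
```

```text
win [[645.5  58.7  24. ]]
strip corners snap0 near-left/ snap4 far right [[ 611.6   72.8   24. ]
 [ 601.4 -102.1   24. ]
 [ 579.9 -106.5   24. ]
 [ 590.3   74.3   24. ]]
tab TL,TR [[ 732.8   88.6   18. ]
 [ 719.8 -132.6   18. ]]
(-12, 78) [648.1  59.6]
(-48, 89) [612.8  72.8]
(-48, -89) [ 602.  -104.9]
(-68, -89) [ 582.  -103.7]
(-68, 89) [592.9  74. ]
(75, 115) [737.2  91.2]
(75, -115) [ 723.1 -138.4]
```

>>> jog_arm(deltas=[-0.2, 0.15, 1, 0, 0, 0, 0, 0, 1, 0, 0, 0, 0, 0, 1, 0, 0, 0, 0, 0, 1, 0, 0, 0, 0, 0, 0.75, 0, 0, 0, 0, 0, 0, 0, 0, 0])

```text
time_s: 3.7
tool_pos: [643.3, 55.0, 64.9]
tcp_rot: [179.9, 0.4, -3.6]
force: [0.5, -0.2, -0.8]
width: 0.1
grip_force: 0.0
```

>>> jog_arm(deltas=[0, 0, 0, 0, 0, 0, 0, 0, 0, 0, 0, 0])

```text
time_s: 3.87
tool_pos: [646.8, 55.7, 69.4]
tcp_rot: [-180.0, -0.1, -3.6]
force: [-0.4, -0.2, 0.5]
width: 0.3
grip_force: 0.0
```

>>> jog_arm(deltas=[0, -0.17, 0.5, 0, 0, 0, 0, 0, 0.4, 0, 0, 0, 0, 0, 0, 0, 0, 0, 0, 0, 0, 0, 0, 0])

```text
time_s: 4.2
tool_pos: [646.1, 59.8, 49.7]
tcp_rot: [180.0, 0.1, -3.5]
force: [-0.0, 0.1, -0.0]
width: 0.0
grip_force: 0.0
```

>>> jog_arm(deltas=[0, 0, 0.1, 0, 0, 0, 0, 0, 0.1, 0, 0, 0, 0, 0, 0, 0, 0, 0, 0, 0, 0, 0, 0, 0])

```text
time_s: 4.53
tool_pos: [646.6, 59.7, 46.3]
tcp_rot: [180.0, 0.0, -3.6]
force: [-0.3, -0.5, 0.1]
width: -0.1
grip_force: 0.0
```

>>> jog_arm(deltas=[0, 0, 0.1, 0, 0, 0, 0, 0, 0.05, 0, 0, 0, 0, 0, 0, 0, 0, 0, 0, 0, 0, 0, 0, 0])

```text
time_s: 4.87
tool_pos: [646.9, 59.7, 43.8]
tcp_rot: [-180.0, -0.1, -3.6]
force: [-1.0, -0.1, 4.9]
width: -0.2
grip_force: 2.2
```

>>> jog_arm(deltas=[0, 0, 0.1, 0, 0, 0, 0, 0, 0.05, 0, 0, 0, 0, 0, 0, 0, 0, 0, 0, 0, 0, 0, 0, 0, 0, 0, 0, 0, 0, 0])

```text
time_s: 5.28
tool_pos: [646.9, 59.7, 40.5]
tcp_rot: [-180.0, -0.0, -3.6]
force: [0.5, 0.2, 4.2]
width: 0.0
grip_force: 2.2
```

>>> jog_arm(deltas=[0, 0, 0.06, 0, 0, 0, 0, 0, 0, 0, 0, 0, 0, 0, 0, 0, 0, 0, 0, 0, 0, 0, 0, 0])

```text
time_s: 5.62
tool_pos: [646.9, 59.7, 40.1]
tcp_rot: [-180.0, -0.1, -3.6]
force: [-1.3, -0.2, 8.2]
width: 0.1
grip_force: 4.3
```

```bash
python3 - <<'E'
from h import *
for _ in range(3):
    s=sense();print(s["tool_pos"].round(2),s["force"].round(1))
    im,d=grab_frame("top")
E
```

```text
[646.94  59.7   40.08] [-1.3 -0.2  8.2]
[646.93  59.71  40.06] [-1.3 -0.8  9.4]
[646.94  59.69  40.06] [-1.6 -0.9  7.6]
```

>>> jog_arm(deltas=[0, 0, 0.06, 0, 0, 0, 0, 0, 0, 0, 0, 0, 0, 0, 0, 0, 0, 0, 0, 0, 0, 0, 0, 0])

```text
time_s: 6.1
tool_pos: [646.9, 59.7, 40.0]
tcp_rot: [-180.0, -0.1, -3.6]
force: [-2.9, -0.5, 14.9]
width: 0.0
grip_force: 7.4
```

>>> jog_arm(deltas=[0, 0, -0.5, 0, 0, 0, 0, 0, -1, 0, 0, 0, 0, 0, -1, 0, 0, 0, 0, 0, -1, 0, 0, 0, 0, 0, -1, 0, 0, 0, 0, 0, -1, 0, 0, 0, -1, 0, -1, 0, 0, 0, -1, 0, 0, 0, 0, 0, 0, 0, 0, 0, 0, 0, 0, 0, 0, 0, 0, 0])

```text
time_s: 6.93
tool_pos: [606.1, 62.2, 167.8]
tcp_rot: [180.0, 0.0, -3.5]
force: [0.7, 0.0, -0.4]
width: -0.1
grip_force: 0.0
```

```bash
python3 - <<'E'
from m import *
c=cam("wrist");im,d=grab_frame("wrist");P=cloud(c,d)
g=im.sum(2).astype(int)
K,D,r,t=c
def proj(p):
    q=(np.array(p)-t)@r; return cv2.projectPoints((q*[1,-1,-1])[None],np.zeros(3),np.zeros(3),K,D)[0].reshape(2)
u,v=proj([646.7,59.3,20]).round().astype(int);print(u,v)
dd=(P[...,2])
print("win z ring:",np.median(dd[v-12:v+13,u-12:u+13]),"cover",np.median(dd[v-40:v+40,u+40:u+100]))
save("w2.png",cv2.resize(im[max(0,v-80):v+120,max(0,u-100):u+200],None,fx=2,fy=2))
im,d=grab_frame("top");c=cam("top")
print("press",seg(c,im,d,(218,214),22,25,70,lambda a:a[...,2]>a[...,0]+40,ztop=50))
np.savez("top2.npz",im=im,d=d)
E
python3 go.py 469 129 160 -4
```

```text
259 133
win z ring: 18.50758526223268 cover 17.743851618158715
press None
t 7.03 pos [607.1  62.1 167.2] rpy [180.    0.   -3.6] w 0.0 F [ 0.2 -0.  -0.2]
  shift shares total [-7.123 -2.853  0.358] turn wz total 0.015
```

View pics/w2.png

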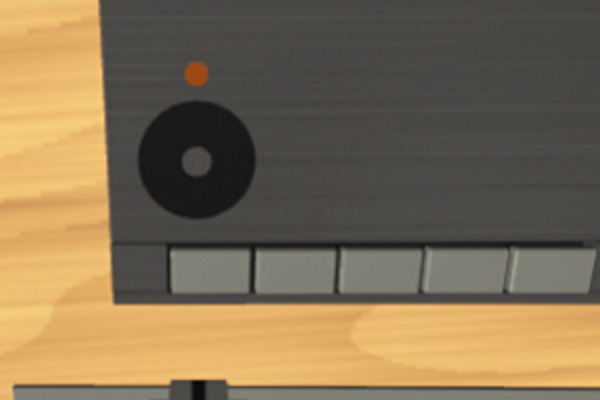

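The window is flush: it measures z≈18.5 against 17.7 for the cover, and its rim shows no raised side. Next I view the press from behind with the gripper opening.

>>> jog_arm(deltas=[-1, -0.28, 0, 0, 0, 0, -1, -0.28, 0, 0, 0, 0, -1, -0.28, 0, 0, 0, 0, -1, -0.28, 0, 0, 0, 0, -1, -0.28, 0, 0, 0, 0, -1, -0.28, 0, 0, 0, 0, -1, -0.28, 0, 0, 0, 0, -1, -0.28, 0, 0, 0, 0, -1, -0.28, 0, 0, 0, 0, -1, -0.28, 0, 0, 0, 0, 0, 0, 0, 0, 0, 0, 0, 0, 0, 0, 0, 0], grip=0.3)

```text
time_s: 8.03
tool_pos: [410.8, 130.8, 167.6]
tcp_rot: [180.0, -0.0, -3.5]
force: [0.0, -0.5, 0.5]
width: 59.7
grip_force: 0.0
```

```bash
python3 - <<'E'
from m import *
c=cam("wrist");im,d=grab_frame("wrist")
f=lambda a:a[...,2]>a[...,0]+40
print("press",seg(c,im,d,(256,192),400,46,62,f,ztop=54))
save("w3.png",im)
E
python3 go.py 469 129 120 -4
```

```text
press [ 468.9  131.3   53.5   59.1   23.4  175.9 2919. ]
t 8.08 pos [411.7 130.8 167.8] rpy [ 1.8e+02 -1.0e-01 -3.5e+00] w 59.6 F [-0.8  0.2 -0.2]
  shift shares total [ 2.865 -0.113  2.389] turn wz total 0.016
```

View pics/w3.png

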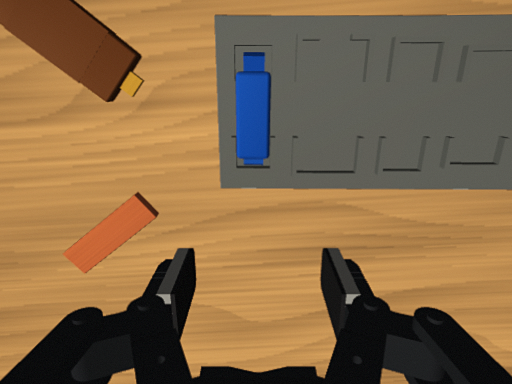

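The press is at (260,115) in the wrist picture, upright in its bay. Both cameras put it at about (469,130). Grasping.

>>> jog_arm(deltas=[0.95, -0.06, 0, 0, 0, 0.016, 0.95, -0.06, 0, 0, 0, 0, 0.96, -0.06, 1, 0, 0, 0, 0, 0, 1, 0, 0, 0, 0, 0, 1, 0, 0, 0, 0, 0, 1, 0, 0, 0, 0, 0, 1, 0, 0, 0, 0, 0, 0.7, 0, 0, 0, 0, 0, 0.4, 0, 0, 0, 0, 0, 0, 0, 0, 0, 0, 0, 0, 0, 0, 0])

```text
time_s: 9.0
tool_pos: [468.8, 130.1, 45.7]
tcp_rot: [180.0, -0.0, -4.0]
force: [0.4, -0.0, -0.3]
width: 59.4
grip_force: 0.0
```

>>> jog_arm(deltas=[0, 0, 0, 0, 0, 0, 0, 0, 0, 0, 0, 0, 0, 0, 0, 0, 0, 0, 0, 0, 0, 0, 0, 0, 0, 0, 0, 0, 0, 0, 0, 0, 0, 0, 0, 0], grip=1, squeeze=50)

```text
time_s: 9.5
tool_pos: [468.6, 130.4, 46.9]
tcp_rot: [-180.0, -0.1, -4.0]
force: [0.1, -0.6, 5.3]
width: 23.4
grip_force: 49.7
```

>>> jog_arm(deltas=[0, 0, -0.3, 0, 0, 0, 0, 0, -0.7, 0, 0, 0, 0, 0, -1, 0, 0, 0, 0, 0, -1, 0, 0, 0, 0, 0, -1, 0, 0, -0.243, 0, 0, 0, 0, 0, -0.243, 0, 0, 0, 0, 0, -0.243, 0, 0, 0, 0, 0, -0.243, 0, 0, 0, 0, 0, -0.243, 0, 0, 0, 0, 0, -0.243, 0, 0, 0, 0, 0, -0.243, 0, 0, 0, 0, 0, -0.243], squeeze=80)

```text
time_s: 10.5
tool_pos: [467.4, 130.2, 125.9]
tcp_rot: [-180.0, 0.0, 52.0]
force: [-0.2, -0.5, -1.3]
width: 22.9
grip_force: 78.3
```

>>> jog_arm(deltas=[0, 0, 0, 0, 0, -0.243, 0, 0, 0, 0, 0, -0.243, 0, 0, 0, 0, 0, -0.243, 0, 0, 0, 0, 0, -0.243, 0, 0, 0, 0, 0, -0.243, 0, 0, 0, 0, 0, 0])

```text
time_s: 11.0
tool_pos: [467.5, 130.2, 125.9]
tcp_rot: [-180.0, 0.0, 86.6]
force: [-0.3, 0.4, -1.4]
width: 22.9
grip_force: 78.3
```

>>> jog_arm(deltas=[-0.44, 0.97, 0, 0, 0, 0, -0.44, 0.97, 0, 0, 0, 0, -0.44, 0.97, 0, 0, 0, 0, -0.44, 0.97, 0, 0, 0, 0, -0.44, 0.97, 0, 0, 0, 0, -0.44, 0.97, 0, 0, 0, 0, -0.44, 0.97, 0, 0, 0, 0, 0, 0, 0, 0, 0, 0, 0, 0, 0, 0, 0, 0, 0, 0, 0, 0, 0, 0])

```text
time_s: 11.83
tool_pos: [598.6, 60.5, 125.5]
tcp_rot: [-179.9, 0.0, 86.4]
force: [0.2, -0.1, -0.5]
width: 23.0
grip_force: 78.7
```

```bash
python3 go.py 600.9 60.3 80 86.6; python3 - <<'E'
from m import *
c=cam("wrist");im,d=grab_frame("wrist");save("w4.png",im)
im,d=grab_frame("top");np.savez("top3.npz",im=im,d=d);c=cam("top");S=lambda u,v:(int(u*.64),int(v*.64))
print("bat",seg(c,im,d,S(198,342),24,6,40,lambda a:a.sum(2)<220,ztop=14))
print("spk",seg(c,im,d,S(561,386),18,5,40,ztop=14))
print("spr",seg(c,im,d,S(271,389),22,3,40,lambda a:(a[...,0]>a[...,2]+40),ztop=10))
save("top3.png",cv2.resize(im,(800,600)))
E
```

```text
t 11.83 pos [598.6  60.5 125.5] rpy [-179.9    0.    86.4] w 23.0 F [ 0.2 -0.1 -0.5]
  shift shares total [-0.005  0.114  2.275] turn wz total -0.008
bat [461.2 415.6  13.2  99.3  45.8  21.4 456. ]
spk [ 359.  -307.3   13.6   75.6   29.6  115.3  206. ]
spr [368.5 264.6   8.5 109.6  43.5 124.6 271. ]
```

View pics/w4.png

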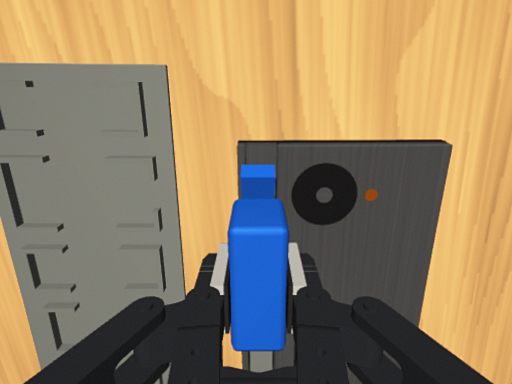

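View pics/top3.png

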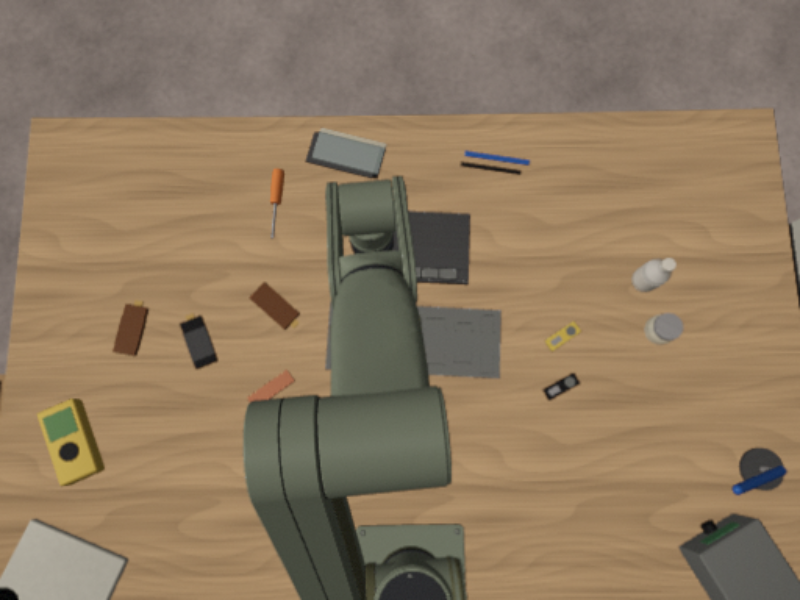

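The press is aligned over the groove. The top view shows only three removed parts on the bench: battery, speaker and spreader. Lowering.

>>> jog_arm(deltas=[0, 0.11, 0.8, 0, 0, 0, 0, 0, 0.8, 0, 0, 0, 0, 0, 0.8, 0, 0, 0, 0, 0, 0.3, 0, 0, 0, 0, 0, 0, 0, 0, 0, 0, 0, 0, 0, 0, 0])

```text
time_s: 12.43
tool_pos: [601.7, 60.6, 72.2]
tcp_rot: [180.0, 0.0, 86.5]
force: [-0.4, 0.5, -0.3]
width: 22.8
grip_force: 78.7
```

>>> jog_arm(deltas=[0, 0, 0.1, 0, 0, 0, 0, 0, 0.1, 0, 0, 0, 0, 0, 0, 0, 0, 0, 0, 0, 0, 0, 0, 0])

```text
time_s: 12.77
tool_pos: [602.0, 60.3, 68.3]
tcp_rot: [180.0, 0.0, 86.5]
force: [0.0, 0.1, -0.2]
width: 23.3
grip_force: 78.7
```

```bash
python3 go.py 600.9 60.3 60.5 86.6
```

```text
t 12.77 pos [602.   60.3  68.3] rpy [180.    0.   86.5] w 23.3 F [ 0.   0.1 -0.2]
  shift shares total [-0.003 -0.054  0.389] turn wz total -0.004
```

>>> jog_arm(deltas=[0, -0.04, 0.1, 0, 0, 0, 0, 0, 0.05, 0, 0, 0, 0, 0, 0, 0, 0, 0, 0, 0, 0, 0, 0, 0])

```text
time_s: 13.1
tool_pos: [601.4, 60.3, 65.6]
tcp_rot: [179.9, -0.0, 86.5]
force: [-0.4, -0.2, 4.4]
width: 22.8
grip_force: 79.2
```

>>> jog_arm(deltas=[0, 0, 0.1, 0, 0, 0, 0, 0, 0, 0, 0, 0, 0, 0, 0, 0, 0, 0])

```text
time_s: 13.35
tool_pos: [601.4, 60.3, 63.6]
tcp_rot: [179.9, -0.0, 86.5]
force: [-0.8, 0.8, 4.8]
width: 22.8
grip_force: 79.5
```

>>> jog_arm(deltas=[0, 0, 0.1, 0, 0, 0, 0, 0, 0, 0, 0, 0, 0, 0, 0, 0, 0, 0])

```text
time_s: 13.6
tool_pos: [601.5, 60.4, 61.6]
tcp_rot: [179.9, -0.0, 86.5]
force: [-0.5, 0.1, 5.2]
width: 23.1
grip_force: 79.5
```

>>> jog_arm(deltas=[0, 0, 0.08, 0, 0, 0, 0, 0, 0, 0, 0, 0, 0, 0, 0, 0, 0, 0])

```text
time_s: 13.85
tool_pos: [601.5, 60.3, 60.9]
tcp_rot: [179.9, -0.0, 86.5]
force: [-2.3, -0.8, 10.5]
width: 22.8
grip_force: 80.2
```

>>> jog_arm(deltas=[-0.1, 0, 0, 0, 0, 0, -0.15, 0, 0, 0, 0, 0, -0.15, 0, 0, 0, 0, 0, -0.15, 0, 0, 0, 0, 0, -0.15, 0, 0, 0, 0, 0, -0.15, 0, 0, 0, 0, 0])

```text
time_s: 14.35
tool_pos: [601.5, 44.8, 60.7]
tcp_rot: [179.8, -0.2, 86.4]
force: [0.3, 6.1, 5.9]
width: 22.6
grip_force: 79.5
```

>>> jog_arm(deltas=[-0.15, 0, 0, 0, 0, 0, -0.15, 0, 0, 0, 0, 0, -0.15, 0, 0, 0, 0, 0, -0.15, 0, 0, 0, 0, 0])

```text
time_s: 14.68
tool_pos: [600.8, 33.3, 60.7]
tcp_rot: [179.8, -0.2, 86.4]
force: [-0.0, 6.6, 7.1]
width: 22.7
grip_force: 79.5
```

```bash
python3 go.py 591.9 -91.4 60.5 86.6
```

```text
t 14.68 pos [600.8  33.3  60.7] rpy [179.8  -0.2  86.4] w 22.7 F [-0.   6.6  7.1]
  shift shares total [-6.25  -0.074  0.011] turn wz total -0.007
```

>>> jog_arm(deltas=[-0.15, -0.02, 0.01, 0, 0, 0, -0.15, -0.02, 0.01, 0, 0, 0, -0.15, -0.01, 0, 0, 0, 0, -0.15, -0.01, 0, 0, 0, 0, -0.15, 0, 0, 0, 0, 0, -0.15, 0, 0, 0, 0, 0, -0.15, 0, 0, 0, 0, 0, -0.15, 0, 0, 0, 0, 0, -0.15, 0, 0, 0, 0, 0, -0.15, 0, 0, 0, 0, 0, -0.15, 0, 0, 0, 0, 0, -0.15, 0, 0, 0, 0, 0])

```text
time_s: 15.68
tool_pos: [597.3, -2.6, 60.3]
tcp_rot: [179.8, -0.2, 86.4]
force: [0.7, 7.1, 6.5]
width: 23.1
grip_force: 79.6
```

>>> jog_arm(deltas=[-0.15, 0, 0, 0, 0, 0, -0.15, 0, 0, 0, 0, 0, -0.15, 0, 0, 0, 0, 0, -0.15, 0, 0, 0, 0, 0, -0.15, 0, 0, 0, 0, 0, -0.15, 0, 0, 0, 0, 0, -0.15, 0, 0, 0, 0, 0, -0.15, 0, 0, 0, 0, 0, -0.15, 0, 0, 0, 0, 0, -0.15, 0, 0, 0, 0, 0, -0.15, 0, 0, 0, 0, 0, -0.15, 0, 0, 0, 0, 0])

```text
time_s: 16.68
tool_pos: [594.9, -38.6, 60.2]
tcp_rot: [179.8, -0.2, 86.4]
force: [0.2, 8.4, 6.7]
width: 23.0
grip_force: 79.5
```

```bash
python3 go.py 591.9 -91.4 60.5 86.6
```

```text
t 16.68 pos [594.9 -38.6  60.2] rpy [179.8  -0.2  86.4] w 23.0 F [0.2 8.4 6.7]
  shift shares total [-2.644  0.008 -0.017] turn wz total -0.007
```

>>> jog_arm(deltas=[-0.15, 0, 0, 0, 0, 0, -0.15, 0, 0, 0, 0, 0, -0.15, 0, 0, 0, 0, 0, -0.15, 0, 0, 0, 0, 0, -0.15, 0, 0, 0, 0, 0, -0.15, 0, 0, 0, 0, 0, -0.15, 0, 0, 0, 0, 0, -0.15, 0, 0, 0, 0, 0, -0.15, 0, 0, 0, 0, 0, -0.15, 0, 0, 0, 0, 0, -0.15, 0, 0, 0, 0, 0, -0.15, 0, 0, 0, 0, 0])

```text
time_s: 17.68
tool_pos: [592.5, -75.3, 60.0]
tcp_rot: [179.8, -0.1, 86.4]
force: [0.8, 4.7, 7.1]
width: 23.1
grip_force: 79.4
```

>>> jog_arm(deltas=[-0.15, 0, 0, 0, 0, 0, -0.15, 0, 0, 0, 0, 0, -0.15, 0, 0, 0, 0, 0, -0.1, 0, 0, 0, 0, 0, 0, 0, 0, 0, 0, 0, 0, 0, 0, 0, 0, 0])

```text
time_s: 18.18
tool_pos: [591.8, -85.3, 60.3]
tcp_rot: [179.8, -0.2, 86.4]
force: [0.4, 9.6, 9.2]
width: 22.7
grip_force: 79.7
```

>>> jog_arm(deltas=[0, 0, -0.3, 0, 0, 0, 0, 0, -0.7, 0, 0, 0, 0, 0, -1, 0, 0, 0, 0, 0, -1, 0, 0, 0, 0, 0, -1, 0, 0, 0, -1, 0, -1, 0, 0, 0, -1, 0, -0.5, 0, 0, 0, -1, 0, 0, 0, 0, 0, -1, 0, 0, 0, 0, 0, -1, 0, 0, 0, 0, 0, 0, 0, 0, 0, 0, 0, 0, 0, 0, 0, 0, 0])

```text
time_s: 19.18
tool_pos: [584.1, -187.9, 168.4]
tcp_rot: [-179.9, -0.0, 86.4]
force: [-0.5, -0.2, -0.7]
width: 23.0
grip_force: 78.7
```

```bash
python3 - <<'E'
from m import *
c=cam("wrist");im,d=grab_frame("wrist");save("w5.png",im);P=cloud(c,d);K,D,r,t=c
for y in (72,36,0,-36,-72):
    out=[]
    for x in(-58,-38):
        a=np.radians(-3.4);p=np.array([654.3+x*np.cos(a)-y*np.sin(a),-18.9+x*np.sin(a)+y*np.cos(a),18])
        q=((p-t)@r)*[1,-1,-1]; u,v=cv2.projectPoints(q[None],np.zeros(3),np.zeros(3),K,D)[0].reshape(2).round().astype(int)
        out.append((u,v,np.median(P[v-4:v+5,u-3:u+4,2]).round(1) if 0<=u<508 and 4<v<380 else None))
    print(y,out)
E
python3 go.py 469 130.3 125 -4
```

```text
72 [(np.int64(260), np.int64(-212), None), (np.int64(294), np.int64(-212), None)]
36 [(np.int64(260), np.int64(-132), None), (np.int64(292), np.int64(-133), None)]
0 [(np.int64(261), np.int64(-63), None), (np.int64(290), np.int64(-63), None)]
-36 [(np.int64(261), np.int64(-1), None), (np.int64(289), np.int64(-2), None)]
-72 [(np.int64(261), np.int64(53), np.float64(16.7)), (np.int64(287), np.int64(53), np.float64(17.7))]
t 19.23 pos [ 584.2 -187.1  168.5] rpy [-179.9   -0.    86.4] w 22.7 F [ 0.2  0.7 -1.4]
  shift shares total [ -6.852 -15.43    2.173] turn wz total 3.156
```

View pics/w5.png

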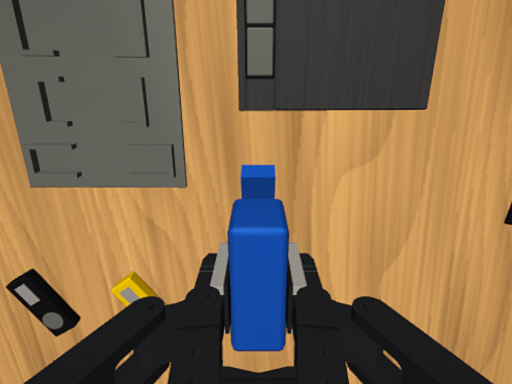

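>>> jog_arm(deltas=[0, 0, 0, 0, 0, 0.243, 0, 0, 0, 0, 0, 0.243, 0, 0, 0, 0, 0, 0.243, 0, 0, 0, 0, 0, 0.243, 0, 0, 0, 0, 0, 0.243, 0, 0, 0, 0, 0, 0.243, 0, 0, 0, 0, 0, 0.243, 0, 0, 0, 0, 0, 0.243, 0, 0, 0, 0, 0, 0.243, 0, 0, 0, 0, 0, 0.243, 0, 0, 0, 0, 0, 0.243, 0, 0, 0, 0, 0, 0.243])

```text
time_s: 20.23
tool_pos: [584.5, -185.8, 168.7]
tcp_rot: [-180.0, 0.0, 2.7]
force: [-0.2, 0.6, -0.8]
width: 22.9
grip_force: 78.5
```

>>> jog_arm(deltas=[0, 0, 0, 0, 0, 0.24, -0.48, -0.92, 0, 0, 0, 0, -0.48, -0.92, 0, 0, 0, 0, -0.48, -0.92, 0, 0, 0, 0, -0.48, -0.92, 0, 0, 0, 0, -0.48, -0.92, 0, 0, 0, 0, -0.48, -0.92, 0, 0, 0, 0, -0.48, -0.92, 0, 0, 0, 0, -0.48, -0.92, 0, 0, 0, 0, -0.48, -0.92, 0, 0, 0, 0, 0, 0, 0, 0, 0, 0, 0, 0, 0, 0, 0, 0])

```text
time_s: 21.23
tool_pos: [509.3, -14.6, 169.0]
tcp_rot: [180.0, 0.0, -3.8]
force: [0.3, 0.2, -0.5]
width: 23.0
grip_force: 78.7
```

```bash
cat > strip.py <<'E'
from m import *
c=cam("wrist");im,d=grab_frame("wrist");save("w6.png",im);P=cloud(c,d);K,D,r,t=c
for y in (72,36,0,-36,-72):
    out=[]
    for x in(-58,-38):
        a=np.radians(-3.4);p=np.array([654.3+x*np.cos(a)-y*np.sin(a),-18.9+x*np.sin(a)+y*np.cos(a),18])
        q=((p-t)@r)*[1,-1,-1]; u,v=cv2.projectPoints(q[None],np.zeros(3),np.zeros(3),K,D)[0].reshape(2).round().astype(int)
        out.append((int(u),int(v),float(np.median(P[v-4:v+5,u-5:u+6,2]).round(2)) if 8<u<504 and 4<v<380 else None))
    print(y,out)
E
python3 strip.py
python3 go.py 469 130.3 125 -4
```

```text
72 [(158, 73, 17.71), (155, 44, 17.88)]
36 [(205, 72, 17.0), (203, 44, 17.67)]
0 [(252, 72, 16.68), (252, 44, 17.74)]
-36 [(299, 72, 16.64), (300, 43, 17.69)]
-72 [(346, 71, 16.69), (348, 43, 17.78)]
t 21.28 pos [509.8 -15.3 169. ] rpy [180.   -0.   -3.8] w 22.9 F [-0.7 -0.2 -1. ]
  shift shares total [-2.544 -7.121  2.202] turn wz total 0.006
```

View pics/w6.png

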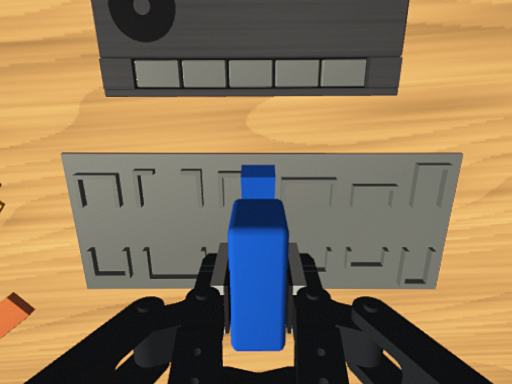

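All five segments read at or slightly below the cover, and the window is flush. Now I check the tray pose from this view, using the tray corners at (62,153), (462,153), (437,289) and (87,289).

```bash
python3 - <<'E'
from m import *
c=cam("wrist");im,d=grab_frame("wrist");P=cloud(c,d)
g=im.astype(int);m=((abs(g[...,0]-g[...,2])<25)&(P[...,2]>1.5)&(P[...,2]<15)&(d>0))
k=m.astype(np.uint8);k[:110]=0;k[330:]=0
n,l,st,_=cv2.connectedComponentsWithStats(k);i=1+np.argmax(st[1:,4]);v,u=np.nonzero(l==i)
w=onplane(c,np.c_[u,v],4)[:,:2].astype(np.float32);re=cv2.minAreaRect(w);print(re, np.median(P[l==i][:,2]))
hull=cv2.boxPoints(re).round(1);print(hull.tolist())
t=cam("top");f=np.load("top.npz");im,d=f["im"],f["d"]
print("top tray z4",seg(t,im,d,(265,218),62,2,60,lambda a:(a[...,0]<130)&(abs(a[...,0]-a[...,2])<40),ztop=4))
E
```

```text
((460.4381103515625, -13.97222900390625), (349.87646484375, 138.34324645996094), 86.13619995117188) 4.014975943417369
[[379.6000061035156, -183.89999389648438], [517.7000122070312, -193.1999969482422], [541.2000122070312, 155.89999389648438], [403.20001220703125, 165.1999969482422]]
top tray z4 [ 461.1  -16.1    5.3  350.8  139.5   86.2 3448. ]
```

>>> jog_arm(deltas=[-0.32, -0.89, 0, 0, 0, 0, -0.32, -0.89, 0, 0, 0, 0, -0.32, -0.89, 0, 0, 0, 0, -0.32, -0.89, 0, 0, 0, 0, -0.32, -0.89, 0.5, 0, 0, 0, -0.32, -0.89, 0.5, 0, 0, 0, -0.32, -0.89, 1, 0, 0, 0, -0.32, -0.89, 1, 0, 0, 0, 0, 0, 1, 0, 0, 0, 0, 0, 0, 0, 0, 0, 0, 0, 0, 0, 0, 0, 0, 0, 0, 0, 0, 0])

```text
time_s: 22.33
tool_pos: [469.7, 129.2, 89.7]
tcp_rot: [-180.0, -0.1, -4.0]
force: [0.9, -0.1, -0.4]
width: 22.8
grip_force: 78.8
```

```bash
python3 go.py 468.9 130.5 47.5 -4
```

```text
t 22.33 pos [469.7 129.2  89.7] rpy [-1.8e+02 -1.0e-01 -4.0e+00] w 22.8 F [ 0.9 -0.1 -0.4]
  shift shares total [-0.044 -0.063  2.11 ] turn wz total 0.0
```

>>> jog_arm(deltas=[-0.04, -0.06, 0.5, 0, 0, 0, 0, 0, 0.6, 0, 0, 0, 0, 0, 0.5, 0, 0, 0, 0, 0, 0.3, 0, 0, 0, 0, 0, 0.15, 0, 0, 0, 0, 0, 0, 0, 0, 0, 0, 0, 0, 0, 0, 0])

```text
time_s: 22.92
tool_pos: [468.4, 130.7, 48.5]
tcp_rot: [-180.0, -0.1, -4.0]
force: [0.3, 0.7, -1.0]
width: 22.7
grip_force: 78.8
```

>>> jog_arm(deltas=[0, 0, 0.03, 0, 0, 0, 0, 0, 0, 0, 0, 0, 0, 0, 0, 0, 0, 0])

```text
time_s: 23.17
tool_pos: [468.0, 130.9, 47.7]
tcp_rot: [-180.0, -0.0, -3.9]
force: [0.2, 0.9, -1.1]
width: 22.9
grip_force: 78.8
```

>>> jog_arm(deltas=[0, 0, 0.04, 0, 0, 0, 0, 0, 0, 0, 0, 0, 0, 0, 0, 0, 0, 0])

```text
time_s: 23.42
tool_pos: [468.0, 130.9, 47.0]
tcp_rot: [-180.0, -0.0, -3.9]
force: [-0.5, -0.6, 4.8]
width: 22.8
grip_force: 79.3
```

>>> jog_arm(deltas=[0, 0, 0, 0, 0, 0, 0, 0, 0, 0, 0, 0, 0, 0, 0, 0, 0, 0, 0, 0, 0, 0, 0, 0, 0, 0, -0.4, 0, 0, 0, 0, 0, -1, 0, 0, 0, 0, 0, -1, 0, 0, 0, 0, 0, -1, 0, 0, 0, 0, 0, -1, 0, 0, 0, 0, 0, -1, 0, 0, 0, 0, 0, 0, 0, 0, 0, 0, 0, 0, 0, 0, 0], grip=0.3)

```text
time_s: 24.42
tool_pos: [468.3, 131.0, 155.7]
tcp_rot: [-180.0, -0.2, -3.9]
force: [-0.6, -0.1, -0.6]
width: 59.8
grip_force: 0.0
```

>>> jog_arm(deltas=[0, 0, 0, 0, 0, -0.2375, 0, 0, 0, 0, 0, -0.2375, 0, 0, 0, 0, 0, -0.2375, 0, 0, 0, 0, 0, -0.2375, 0, 0, 0, 0, 0, -0.2375, 0, 0, 0, 0, 0, -0.2375, 0, 0, 0, 0, 0, -0.2375, 0, 0, 0, 0, 0, -0.2375, 0, 0, 0, 0, 0, -0.2375, 0, 0, 0, 0, 0, -0.2375, 0, 0, 0, 0, 0, -0.2375, 0, 0, 0, 0, 0, -0.2375])

```text
time_s: 25.42
tool_pos: [466.8, 130.6, 153.1]
tcp_rot: [-179.8, 0.1, 78.0]
force: [-0.6, -0.4, -0.6]
width: 59.6
grip_force: 0.0
```

>>> jog_arm(deltas=[0, 0, 0, 0, 0, -0.2375, 0, 0, 0, 0, 0, -0.2375, 0, 0, 0, 0, 0, -0.2375, 0, 0, 0, 0, 0, -0.2375, 0, 0, 0, 0, 0, -0.2375, 0, 0, 0, 0, 0, -0.2375, 0, 0, 0, 0, 0, -0.2375, 0.93, -0.04, 0, 0, 0, 0, 0.93, -0.04, 0, 0, 0, 0, 0.93, -0.04, 0, 0, 0, 0, 0.93, -0.04, 0, 0, 0, 0, 0.93, -0.04, 0, 0, 0, 0])

```text
time_s: 26.42
tool_pos: [409.3, 204.6, 153.2]
tcp_rot: [-179.8, -0.0, 125.3]
force: [-0.1, 0.4, 1.0]
width: 59.7
grip_force: 0.0
```

>>> jog_arm(deltas=[0.93, -0.04, 0, 0, 0, 0, 0, 0, 0, 0, 0, 0, 0, 0, 0, 0, 0, 0, 0, 0, 0, 0, 0, 0])

```text
time_s: 26.75
tool_pos: [399.3, 218.6, 153.9]
tcp_rot: [-179.9, 0.0, 125.4]
force: [0.5, 0.5, 0.5]
width: 59.7
grip_force: 0.0
```

```bash
python3 go.py 364 268 60 125.4; python3 - <<'E'
from m import *
c=cam("wrist");im,d=grab_frame("wrist");save("w7.png",im)
f=lambda a:(a[...,0]>a[...,1]*1.35)&(a[...,1]<a[...,2]*2)
print("spr",seg(c,im,d,(256,150),120,5,16,None,ztop=10))
im,d=grab_frame("top");c=cam("top")
print("press",seg(c,im,d,(218,214),22,25,70,lambda a:a[...,2]>a[...,0]+40,ztop=54))
E
```

```text
t 26.75 pos [399.3 218.6 153.9] rpy [-179.9    0.   125.4] w 59.7 F [0.5 0.5 0.5]
  shift shares total [ 3.033 -0.007  4.693] turn wz total -0.002
spr [ 363.1  273.1    9.7   95.2   27.8  125.  4640. ]
press [468.2 130.   53.   61.8  24.4 179.2 161. ]
```

View pics/w7.png

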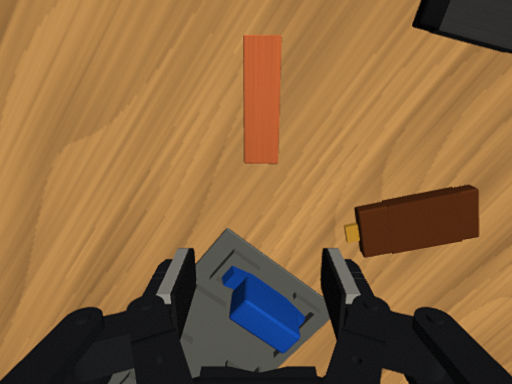

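The spreader is square ahead at (262,100), and the brown look-alike is well clear. The press is back in its bay. Grasping the spreader.

>>> jog_arm(deltas=[0.8, 0.02, 0.5, 0, 0, 0.014, 0.8, 0.02, 1, 0, 0, 0, 0.8, 0.02, 1, 0, 0, 0, 0.82, 0.02, 1, 0, 0, 0, 0, 0, 1, 0, 0, 0, 0, 0, 0.9, 0, 0, 0, 0, 0, 0.6, 0, 0, 0, 0, 0, 0.34, 0, 0, 0, 0, 0, 0, 0, 0, 0, 0, 0, 0, 0, 0, 0])

```text
time_s: 27.68
tool_pos: [364.1, 272.5, 27.7]
tcp_rot: [-180.0, 0.0, 124.9]
force: [0.0, 0.6, -0.2]
width: 59.7
grip_force: 0.0
```

```bash
python3 go.py 363.3 272 25 125
```

```text
t 27.68 pos [364.1 272.5  27.7] rpy [-180.     0.   124.9] w 59.7 F [ 0.   0.6 -0.2]
  shift shares total [ 0.001 -0.047  0.135] turn wz total -0.004
```

>>> jog_arm(deltas=[0, -0.03, 0.13, 0, 0, 0, 0, 0, 0, 0, 0, 0])

```text
time_s: 27.85
tool_pos: [363.5, 272.4, 25.5]
tcp_rot: [179.9, 0.0, 124.9]
force: [1.0, 0.4, 0.7]
width: 59.8
grip_force: 0.0
```

>>> jog_arm(deltas=[0, 0, 0, 0, 0, 0, 0, 0, 0, 0, 0, 0, 0, 0, 0, 0, 0, 0, 0, 0, 0, 0, 0, 0, 0, 0, 0, 0, 0, 0, 0, 0, 0, 0, 0, 0], grip=1, squeeze=40)

```text
time_s: 28.35
tool_pos: [363.4, 272.6, 25.7]
tcp_rot: [179.9, 0.0, 124.9]
force: [-0.5, -0.8, 5.5]
width: 26.7
grip_force: 39.6
```

>>> jog_arm(deltas=[0, 0, -0.4, 0, 0, 0, 0, 0, -1, 0, 0, 0, 0, 0, -1, 0, 0, 0, 0, 0, -1, 0, 0, 0, 0, 0, -1, 0, 0, -0.223, 0, 0, -1, 0, 0, -0.223, 0, 0, 0, 0, 0, -0.223, 0, 0, 0, 0, 0, -0.223, 0, 0, 0, 0, 0, -0.223, 0, 0, 0, 0, 0, -0.223, 0, 0, 0, 0, 0, -0.223, 0, 0, 0, 0, 0, -0.223])

```text
time_s: 29.35
tool_pos: [362.8, 272.3, 133.4]
tcp_rot: [-180.0, -0.0, 176.4]
force: [-0.2, 0.3, -0.7]
width: 26.6
grip_force: 39.8
```

```bash
python3 go.py 461.9 3 150 176.2
```

```text
t 29.35 pos [362.8 272.3 133.4] rpy [-180.    -0.   176.4] w 26.6 F [-0.2  0.3 -0.7]
  shift shares total [ -5.835 -13.105  -0.832] turn wz total 0.006
```

>>> jog_arm(deltas=[-0.417, -0.936, 0, 0, 0, 0, -0.417, -0.936, 0, 0, 0, 0, -0.417, -0.936, 0, 0, 0, 0, -0.417, -0.936, 0, 0, 0, 0, -0.417, -0.936, 0, 0, 0, 0, -0.417, -0.936, 0, 0, 0, 0, -0.417, -0.936, 0, 0, 0, 0, -0.417, -0.936, 0, 0, 0, 0, -0.417, -0.936, 0, 0, 0, 0, -0.417, -0.936, 0, 0, 0, 0, -0.417, -0.936, 0, 0, 0, 0, -0.417, -0.936, 0, 0, 0, 0])

```text
time_s: 30.35
tool_pos: [447.4, 40.4, 133.4]
tcp_rot: [-180.0, -0.0, 176.0]
force: [0.3, 0.3, -1.4]
width: 26.4
grip_force: 39.8
```

>>> jog_arm(deltas=[-0.417, -0.936, 0.5, 0, 0, 0, -0.417, -0.936, 1, 0, 0, 0, 0, 0, 1, 0, 0, 0, 0, 0, 0.8, 0, 0, 0, 0, 0, 0, 0, 0, 0, 0, 0, 0, 0, 0, 0])

```text
time_s: 30.85
tool_pos: [460.9, 2.9, 66.9]
tcp_rot: [-180.0, -0.1, 176.0]
force: [-0.2, 1.1, -0.5]
width: 26.5
grip_force: 39.9
```

```bash
python3 go.py 461.9 3 50 176.2; python3 - <<'E'
from m import *
c=cam("wrist");im,d=grab_frame("wrist");save("w8.png",im)
im,d=grab_frame("top");np.savez("top4.npz",im=im,d=d)
E
```

```text
t 30.85 pos [460.9   2.9  66.9] rpy [-1.80e+02 -1.00e-01  1.76e+02] w 26.5 F [-0.2  1.1 -0.5]
  shift shares total [-0.048  0.008  0.844] turn wz total -0.006
```

View pics/w8.png

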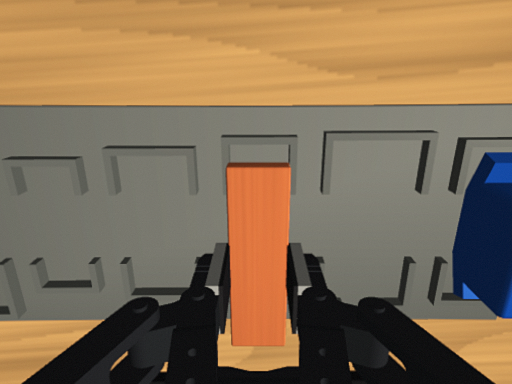

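The spreader hangs squarely over its bay: its far edge is at row 163 and the bay's end rib is at rows 135-143, columns 222-297. I check the fit numerically.

```bash
python3 - <<'E'
from m import *
c=cam("wrist")
print("part end corners (z51)",onplane(c,[[227,164],[290,163]],51).round(1).tolist())
print("bay outer end corners (z12)",onplane(c,[[222,136],[297,135]],12).round(1).tolist())
a=np.radians(-3.8);Q=np.array([[np.cos(a),-np.sin(a)],[np.sin(a),np.cos(a)]])
print("pred bay outer end",[(np.array([460.7,-15])+Q@p).round(1).tolist() for p in[(-54.5,18+20.5),(-54.5,18-20.5)]])
E
```

```text
part end corners (z51) [[411.9, -6.5, 51.0], [413.3, 20.3, 51.0]]
bay outer end corners (z12) [[406.2, -12.0, 12.0], [408.5, 27.8, 12.0]]
pred bay outer end [[408.9, 27.0], [406.2, -13.9]]
```

>>> jog_arm(deltas=[-0.065, 0.025, 0.4, 0, 0, -0.006, 0, 0, 0.5, 0, 0, 0, 0, 0, 0.4, 0, 0, 0, 0, 0, 0.3, 0, 0, 0, 0, 0, 0.1, 0, 0, 0, 0, 0, 0, 0, 0, 0, 0, 0, 0, 0, 0, 0])

```text
time_s: 31.53
tool_pos: [463.0, 3.3, 33.2]
tcp_rot: [-180.0, 0.0, 176.2]
force: [-0.2, -0.0, -1.7]
width: 26.7
grip_force: 39.9
```

>>> jog_arm(deltas=[0, 0, 0.06, 0, 0, 0, 0, 0, 0.06, 0, 0, 0, 0, 0, 0, 0, 0, 0, 0, 0, 0, 0, 0, 0])

```text
time_s: 31.87
tool_pos: [462.9, 3.3, 30.8]
tcp_rot: [-180.0, 0.0, 176.2]
force: [0.7, -0.4, -0.6]
width: 26.5
grip_force: 39.9
```

>>> jog_arm(deltas=[0, 0, 0.05, 0, 0, 0, 0, 0, 0, 0, 0, 0, 0, 0, 0, 0, 0, 0])

```text
time_s: 32.12
tool_pos: [463.0, 3.3, 29.8]
tcp_rot: [-180.0, 0.0, 176.2]
force: [0.1, -0.3, -1.4]
width: 26.3
grip_force: 39.9
```

>>> jog_arm(deltas=[0, 0, 0, 0, 0, 0, 0, 0, 0, 0, 0, 0, 0, 0, 0, 0, 0, 0, 0, 0, 0, 0, 0, 0, 0, 0, -0.4, 0, 0, 0, 0, 0, -1, 0, 0, 0, 0, 0, -1, 0, 0, 0, 0, 0, -1, 0, 0, 0, 0, 0, -1, 0, 0, 0, 0, 0, -1, 0, 0, 0, 0, 0, -0.5, 0, 0, 0, 0, 0, 0, 0, 0, 0], grip=0.5)

```text
time_s: 33.12
tool_pos: [464.4, 3.3, 150.6]
tcp_rot: [180.0, 0.4, 176.2]
force: [0.4, 0.3, 1.0]
width: 42.7
grip_force: 0.0
```

```bash
python3 - <<'E'
from m import *
c=cam("wrist");im,d=grab_frame("wrist")
f=lambda a:(a[...,0]>a[...,2]+80)
print("spr",seg(c,im,d,(256,230),130,8,25,f,ztop=14))
im,d=grab_frame("top");c=cam("top");S=lambda u,v:(int(u*.64),int(v*.64))
print("bat",seg(c,im,d,S(198,342),28,6,40,lambda a:a.sum(2)<220,ztop=14))
print("spk",seg(c,im,d,S(561,386),26,6,40,lambda a:(abs(a[...,0]-a[...,2])<40),ztop=14))
g=im.astype(int)
# tab: brassy pixels near battery
P=cloud(c,d);u,v=S(198,342);m=(g[...,0]>g[...,2]*1.9)&(g[...,0]>120)
n,l,st,ce=cv2.connectedComponentsWithStats(m[v-40:v+40,u-40:u+40].astype(np.uint8))
for i in range(1,n):
    if st[i,4]>2: print(st[i,4],onplane(c,[ce[i]+[u-40,v-40]],8)[0].round(1))
E
python3 go.py 400 -230 150 117
```

```text
spr [4.618e+02 3.500e+00 1.370e+01 9.540e+01 2.730e+01 1.762e+02 3.781e+03]
bat [427.9 417.3  13.2  99.5  46.   21.5 460. ]
spk [ 362.  -307.1   13.    70.8   23.1  116.9  171. ]
18 [542.5 543.    8. ]
17 [480.4 440.1   8. ]
t 33.22 pos [462.7   3.3 148. ] rpy [-180.     0.   176.2] w 42.4 F [ 0.3 -0.4 -0.6]
  shift shares total [-8.971 -8.091 -0.099] turn wz total 2.067
```

The spreader is seated: z 13.7 top, centred in its bay. The battery has been knocked to (428,417) at 21.5°, with its tab on the +x side. Going for the battery.

>>> jog_arm(deltas=[0, 0, 0, 0, 0, -0.221, 0, 0, 0, 0, 0, -0.221, 0, 0, 0, 0, 0, -0.221, 0, 0, 0, 0, 0, -0.221, -0.285, 0.95, 0, 0, 0, 0, -0.285, 0.95, 0, 0, 0, 0, -0.285, 0.95, 0, 0, 0, 0, -0.285, 0.95, 0, 0, 0, 0, -0.285, 0.95, 0, 0, 0, 0, -0.285, 0.95, 0, 0, 0, 0, -0.285, 0.95, 0, 0, 0, 0, -0.285, 0.95, 0, 0, 0, 0], grip=0.1)

```text
time_s: 34.22
tool_pos: [448.4, 162.1, 146.4]
tcp_rot: [180.0, -0.2, -158.5]
force: [0.5, -0.0, 0.4]
width: 76.6
grip_force: 0.0
```

>>> jog_arm(deltas=[-0.285, 0.95, 0, 0, 0, 0, -0.285, 0.95, 0, 0, 0, 0, -0.285, 0.95, 0, 0, 0, 0, -0.285, 0.95, 0, 0, 0, 0, -0.285, 0.95, 0, 0, 0, 0, -0.285, 0.95, 0, 0, 0, 0, -0.285, 0.95, 0, 0, 0, 0, -0.285, 0.95, 0, 0, 0, 0, -0.285, 0.95, 0, 0, 0, 0, -0.285, 0.95, 0, 0, 0, 0, -0.285, 0.95, 0, 0, 0, 0, -0.285, 0.95, 0, 0, 0, 0])

```text
time_s: 35.22
tool_pos: [428.5, 399.0, 146.0]
tcp_rot: [-179.9, -0.2, -158.5]
force: [0.4, 0.4, -0.8]
width: 76.7
grip_force: 0.0
```

>>> jog_arm(deltas=[-0.285, 0.95, 0, 0, 0, 0, 0, 0, 0, 0, 0, 0, 0, 0, 0, 0, 0, 0])

```text
time_s: 35.47
tool_pos: [426.9, 418.4, 146.1]
tcp_rot: [-179.9, -0.2, -158.4]
force: [-0.6, 0.6, 0.0]
width: 76.7
grip_force: 0.0
```

```bash
python3 go.py 427.7 418.3 25 -158.5; python3 - <<'E'
from m import *
c=cam("wrist");im,d=grab_frame("wrist");P=cloud(c,d)
print("batW",seg(c,im,d,(256,240),140,9,20,None,ztop=14))
cv2.imwrite("w9raw.png",im[:,:,::-1])
E
```

```text
t 35.47 pos [426.9 418.4 146.1] rpy [-179.9   -0.2 -158.4] w 76.7 F [-0.6  0.6  0. ]
  shift shares total [-0.033 -0.018  6.054] turn wz total 0.005
batW [ 426.3  421.4   13.9   99.    46.4   21.7 6699. ]
```

>>> jog_arm(deltas=[-0.03, 0.04, 1, 0, 0, 0, 0, 0, 1, 0, 0, 0, 0, 0, 1, 0, 0, 0, 0, 0, 1, 0, 0, 0, 0, 0, 1, 0, 0, 0, 0, 0, 0.6, 0, 0, 0, 0, 0, 0.4, 0, 0, 0, 0, 0, 0, 0, 0, 0, 0, 0, 0, 0, 0, 0])

```text
time_s: 36.27
tool_pos: [428.1, 418.7, 27.6]
tcp_rot: [-180.0, -0.0, -158.5]
force: [0.3, 1.1, -0.3]
width: 76.7
grip_force: 0.0
```

>>> jog_arm(deltas=[0, 0, 0.05, 0, 0, 0, 0, 0, 0, 0, 0, 0, 0, 0, 0, 0, 0, 0, 0, 0, 0, 0, 0, 0, 0, 0, 0, 0, 0, 0, 0, 0, 0, 0, 0, 0], grip=1, squeeze=50)

```text
time_s: 36.77
tool_pos: [428.6, 419.9, 28.0]
tcp_rot: [180.0, 0.1, -158.5]
force: [-0.2, -0.7, 5.4]
width: 44.3
grip_force: 51.6
```

>>> jog_arm(deltas=[0, 0, -0.4, 0, 0, 0, 0, 0, -1, 0, 0, 0, 0, 0, -1, 0, 0, 0, 0, 0, -1, 0, 0, 0, 0, 0, -1, 0, 0, 0, 0, 0, -1, 0, 0, 0, 0, 0, -0.5, 0, 0, 0.221, 0, 0, 0, 0, 0, 0.221, 0, 0, 0, 0, 0, 0.221, 0, 0, 0, 0, 0, 0.22, 0, 0, 0, 0, 0, 0, -0.1, -0.5, 0, 0, 0, 0], squeeze=60)

```text
time_s: 37.77
tool_pos: [429.2, 410.2, 144.8]
tcp_rot: [179.9, 0.0, 176.5]
force: [-0.7, -0.1, -0.4]
width: 43.5
grip_force: 61.6
```

>>> jog_arm(deltas=[-0.173, -0.97, 0, 0, 0, 0, -0.173, -0.97, 0, 0, 0, 0, -0.173, -0.97, 0, 0, 0, 0, -0.173, -0.97, 0, 0, 0, 0, -0.173, -0.97, 0, 0, 0, 0, -0.173, -0.97, 0, 0, 0, 0, -0.173, -0.97, 0, 0, 0, 0, -0.173, -0.97, 0, 0, 0, 0, -0.173, -0.97, 0, 0, 0, 0, -0.173, -0.97, 0, 0, 0, 0, -0.173, -0.97, 0, 0, 0, 0, -0.173, -0.97, 0, 0, 0, 0])

```text
time_s: 38.77
tool_pos: [455.1, 172.6, 144.7]
tcp_rot: [-180.0, -0.0, 176.4]
force: [-0.6, -0.1, -1.4]
width: 43.6
grip_force: 61.6
```

>>> jog_arm(deltas=[-0.173, -0.97, 0, 0, 0, 0, -0.173, -0.97, 0, 0, 0, 0, -0.173, -0.97, 0, 0, 0, 0, -0.173, -0.97, 0, 0, 0, 0, -0.173, -0.97, 0, 0, 0, 0, 0, 0, 0, 0, 0, 0, 0, 0, 0, 0, 0, 0, 0, 0, 0, 0, 0, 0])

```text
time_s: 39.43
tool_pos: [466.1, 76.4, 144.7]
tcp_rot: [180.0, -0.0, 176.3]
force: [0.0, 0.1, -1.0]
width: 44.2
grip_force: 61.6
```

```bash
python3 go.py 467.8 67.7 80 176.2
```

```text
t 39.43 pos [466.1  76.4 144.7] rpy [180.   -0.  176.3] w 44.2 F [ 0.   0.1 -1. ]
  shift shares total [-0.114 -0.427  3.237] turn wz total 0.003
```

>>> jog_arm(deltas=[-0.11, -0.43, 0.5, 0, 0, 0, 0, 0, 1, 0, 0, 0, 0, 0, 1, 0, 0, 0, 0, 0, 0.8, 0, 0, 0, 0, 0, 0, 0, 0, 0, 0, 0, 0, 0, 0, 0])

```text
time_s: 39.93
tool_pos: [467.5, 68.2, 78.3]
tcp_rot: [-180.0, -0.1, 176.3]
force: [0.4, 0.8, -0.2]
width: 44.0
grip_force: 61.6
```

```bash
python3 go.py 467.8 67.7 32 176.2; python3 - <<'E'
from m import *
im,d=grab_frame("wrist");save("w9.png",im[60:360,130:400].repeat(2,0).repeat(2,1))
E
```

```text
t 39.93 pos [467.5  68.2  78.3] rpy [-1.800e+02 -1.000e-01  1.763e+02] w 44.0 F [ 0.4  0.8 -0.2]
  shift shares total [-0.015 -0.026  2.316] turn wz total 0.005
```

View pics/w9.png

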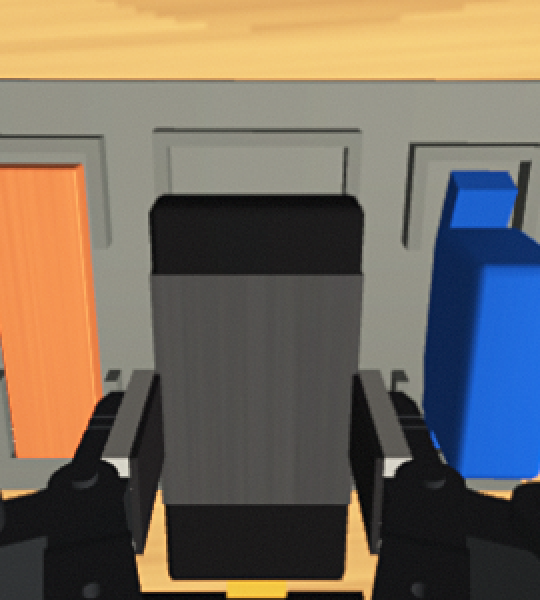

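The battery is over its bay with its tab to the far side. Its rear bottom edge is at crop row 197, columns 152-362, and the bay's rear rib is at crop row 129, columns 153-361.

```bash
python3 - <<'E'
from m import *
c=cam("wrist")
print("part rear bottom",onplane(c,[[206,160],[311,159.5]],50.3).round(1).tolist())
print("part rear top",onplane(c,[[206,166],[311,165.5]],64.3).round(1).tolist())
print("bay outer",onplane(c,[[206.5,124.5],[310.5,124.5]],12).round(1).tolist())
a=np.radians(-3.8);Q=np.array([[np.cos(a),-np.sin(a)],[np.sin(a),np.cos(a)]])
print("pred bay outer end",[(np.array([460.7,-15])+Q@p).round(1).tolist() for p in[(-56.5,83-29.5),(-56.5,83+29.5)]])
im,d=grab_frame("wrist");P=cloud(c,d);print("press grip top z",np.percentile(P[150:300,365:400,2],[50,90,99]).round(1))
E
```

```text
part rear bottom [[418.5, 47.6, 50.3], [421.5, 96.0, 50.3]]
part rear top [[417.9, 49.8, 64.3], [420.5, 93.9, 64.3]]
bay outer [[407.3, 43.6, 12.0], [411.1, 101.6, 12.0]]
pred bay outer end [[407.9, 42.1], [411.8, 101.0]]
press grip top z [53.3 54.2 55.1]
```

```bash
python3 - <<'E'
from m import *
c=cam("wrist");im,d=grab_frame("wrist");P=cloud(c,d)
for v in (150,154,156,158,160,162,164,166,170,176,190,200,215): print(v,P[v,258].round(1),im[v,258])
for v in range(118,134,2): print(v,P[v,258].round(1),im[v,258])
w=P[190,195:325];print([(u+195,float(x[1].round(1)),float(x[2].round(1))) for u,x in enumerate(w) if u%6==0 or abs(u-12)<4 or abs(u-116)<4])
E
```

```text
150 [426.1  71.2   2.9] [154 153 142]
154 [428.4  71.1   3.7] [154 152 140]
156 [429.8  71.    2.6] [135 134 123]
158 [418.6  71.7  54.9] [14 13 13]
160 [418.4  71.7  59.3] [13 12 10]
162 [418.4  71.7  62.8] [16 16 15]
164 [418.9  71.6  64.6] [22 19 20]
166 [419.9  71.6  64.1] [27 26 25]
170 [421.2  71.5  65.5] [29 29 27]
176 [423.9  71.3  65.4] [24 26 27]
190 [430.6  70.9  64. ] [28 28 28]
200 [434.6  70.6  65.5] [83 82 79]
215 [442.   70.1  64.8] [85 82 79]
118 [407.1  72.5   3.6] [152 152 139]
120 [408.1  72.4   4.8] [156 155 144]
122 [409.   72.3   6.2] [64 66 59]
124 [409.4  72.3  11.7] [141 141 130]
126 [410.5  72.2  12.2] [140 138 128]
128 [411.7  72.2  11. ] [141 141 131]
130 [412.8  72.1  11.2] [145 144 133]
132 [415.2  72.    3.7] [151 151 139]
[(195, 30.2, 3.3), (201, 33.9, 3.4), (204, 35.9, 4.0), (205, 47.9, 63.7), (206, 48.7, 65.4), (207, 49.0, 65.2), (208, 49.4, 65.0), (209, 49.9, 65.4), (210, 50.3, 65.0), (213, 51.6, 65.4), (219, 54.0, 64.3), (225, 56.6, 64.3), (231, 59.2, 64.5), (237, 61.9, 65.5), (243, 64.4, 64.7), (249, 67.0, 64.8), (255, 69.6, 66.0), (261, 72.2, 66.3), (267, 74.8, 65.1), (273, 77.4, 64.0), (279, 79.9, 65.4), (285, 82.5, 64.9), (291, 85.0, 66.2), (297, 87.7, 64.8), (303, 90.1, 65.8), (308, 92.4, 64.4), (309, 92.9, 64.2), (310, 93.4, 63.5), (311, 102.7, 3.9), (312, 103.3, 4.0), (313, 103.9, 4.0), (314, 104.5, 4.1), (315, 105.2, 3.8), (321, 108.9, 4.1)]
```

>>> jog_arm(deltas=[0.125, 0.012, 0.5, 0, 0, 0.003, 0, 0, 0.7, 0, 0, 0, 0, 0, 0.5, 0, 0, 0, 0, 0, 0.1, 0, 0, 0, 0, 0, 0, 0, 0, 0, 0, 0, 0, 0, 0, 0])

```text
time_s: 40.58
tool_pos: [466.3, 68.1, 43.6]
tcp_rot: [180.0, 0.1, 176.2]
force: [-0.6, -1.1, -0.5]
width: 43.5
grip_force: 61.6
```

>>> jog_arm(deltas=[0, 0, 0.15, 0, 0, 0, 0, 0, 0.1, 0, 0, 0, 0, 0, 0, 0, 0, 0, 0, 0, 0, 0, 0, 0])

```text
time_s: 40.92
tool_pos: [465.6, 68.0, 37.8]
tcp_rot: [-180.0, 0.0, 176.2]
force: [0.5, 0.9, -0.6]
width: 43.7
grip_force: 61.6
```

>>> jog_arm(deltas=[0, 0, 0.1, 0, 0, 0, 0, 0, 0.05, 0, 0, 0, 0, 0, 0, 0, 0, 0, 0, 0, 0, 0, 0, 0])

```text
time_s: 41.25
tool_pos: [465.5, 68.0, 34.6]
tcp_rot: [-180.0, -0.0, 176.2]
force: [0.7, 0.4, -1.3]
width: 44.1
grip_force: 61.6
```

>>> jog_arm(deltas=[0, 0, 0.1, 0, 0, 0, 0, 0, 0.03, 0, 0, 0, 0, 0, 0, 0, 0, 0, 0, 0, 0, 0, 0, 0])

```text
time_s: 41.58
tool_pos: [465.6, 68.0, 32.2]
tcp_rot: [-180.0, 0.0, 176.2]
force: [-0.6, 0.1, 2.1]
width: 43.5
grip_force: 61.8
```

>>> jog_arm(deltas=[0, 0, 0, 0, 0, 0, 0, 0, 0, 0, 0, 0, 0, 0, 0, 0, 0, 0, 0, 0, 0, 0, 0, 0, 0, 0, -0.3, 0, 0, 0, 0, 0, -1, 0, 0, 0, 0, 0, -1, 0, 0, 0, 0, 0, -1, 0, 0, 0, 0, 0, -1, 0, 0, 0, 0, 0, -1, 0, 0, 0, 0, 0, -1, 0, 0, 0, 0, 0, 0, 0, 0, 0], grip=0.3)

```text
time_s: 42.58
tool_pos: [467.8, 68.3, 162.1]
tcp_rot: [179.9, 0.5, 176.2]
force: [0.4, -0.9, -0.5]
width: 59.9
grip_force: 0.0
```

```bash
python3 - <<'E'
from m import *
c=cam("wrist");im,d=grab_frame("wrist");P=cloud(c,d)
dk=lambda a:a.sum(2)<300
print("batW",seg(c,im,d,(256,220),140,14,24,dk,ztop=18))
bl=lambda a:a[...,2]>a[...,0]+40
k=(P[...,2]>14)&(P[...,2]<24)
print("press",seg(c,im,d,(400,220),110,46,62,bl,ztop=54), "bat z by quadrant",[round(float(np.median(P[a:b,e:f,2])),1) for a,b,e,f in((180,190,220,240),(180,190,280,300),(230,240,235,250),(230,240,270,285))])
im,d=grab_frame("top");c=cam("top")
print("spk",seg(c,im,d,(359,247),30,6,40,lambda a:(abs(a[...,0]-a[...,2])<40),ztop=14))
E
python3 go.py 390 -250 150 117
```

```text
batW [ 464.4   68.    17.8   99.1   46.3  176.1 6314. ]
press [ 466.3  129.8   53.5   59.4   25.4  176.  2664. ] bat z by quadrant [16.7, 4.1, 11.4, 11.3]
spk [ 362.1 -307.3   13.4   70.4   23.1  116.9  174. ]
t 42.68 pos [465.7  68.  158.8] rpy [1.800e+02 1.000e-01 1.762e+02] w 59.8 F [-0.1  0.3 -0.6]
  shift shares total [-12.448 -10.592   0.438] turn wz total 2.065
```

>>> jog_arm(deltas=[0, 0, 0, 0, 0, 0.23, 0, 0, 0, 0, 0, 0.23, 0, 0, 0, 0, 0, 0.23, 0, 0, 0, 0, 0, 0.23, 0, 0, 0, 0, 0, 0.23, 0, 0, 0, 0, 0, 0.23, 0, 0, 0, 0, 0, 0.23, 0, 0, 0, 0, 0, 0.23, 0, 0, 0, 0, 0, 0.23, -0.99, -0.77, 0, 0, 0, 0, -0.99, -0.77, 0, 0, 0, 0, -0.99, -0.77, 0, 0, 0, 0])

```text
time_s: 43.68
tool_pos: [449.9, -6.4, 156.6]
tcp_rot: [-179.8, -0.1, 116.9]
force: [0.4, -0.4, 0.4]
width: 60.0
grip_force: 0.0
```

>>> jog_arm(deltas=[-0.99, -0.77, 0, 0, 0, 0, -0.99, -0.77, 0, 0, 0, 0, -0.99, -0.77, 0, 0, 0, 0, -0.99, -0.77, 0, 0, 0, 0, -0.99, -0.77, 0, 0, 0, 0, -0.99, -0.77, 0, 0, 0, 0, -0.99, -0.77, 0, 0, 0, 0, -0.99, -0.77, 0, 0, 0, 0, -0.99, -0.77, 0, 0, 0, 0, -0.99, -0.77, 0, 0, 0, 0, -0.99, -0.77, 0, 0, 0, 0, -0.99, -0.77, 0, 0, 0, 0])

```text
time_s: 44.68
tool_pos: [392.4, -301.9, 156.6]
tcp_rot: [-179.9, -0.2, 116.8]
force: [0.4, 0.1, 0.5]
width: 59.2
grip_force: 0.0
```

>>> jog_arm(deltas=[-0.99, -0.77, 0, 0, 0, 0, -0.99, -0.77, 0, 0, 0, 0, 0, 0, 0, 0, 0, 0, 0, 0, 0, 0, 0, 0, 0, 0, 0, 0, 0, 0])

```text
time_s: 45.1
tool_pos: [383.4, -349.6, 157.0]
tcp_rot: [-180.0, -0.2, 116.8]
force: [-0.4, -0.6, -0.8]
width: 59.5
grip_force: 0.0
```

```bash
python3 go.py 362 -307 26 117; python3 - <<'E'
from m import *
c=cam("wrist");im,d=grab_frame("wrist");P=cloud(c,d)
print("spkW",seg(c,im,d,(256,130),110,8,22,lambda a:abs(a[...,0]-a[...,2])<35,ztop=14))
E
```

```text
t 45.1 pos [ 383.4 -349.6  157. ] rpy [-180.    -0.2  116.8] w 59.5 F [-0.4 -0.6 -0.8]
  shift shares total [2.384 0.012 6.549] turn wz total -0.006
spkW [ 360.3 -305.8   13.8   70.5   24.8  117.7 2901. ]
```

>>> jog_arm(deltas=[0.81, 0, 0.5, 0, 0, -0.024, 0.81, 0, 1, 0, 0, 0, 0.82, 0, 1, 0, 0, 0, 0, 0, 1, 0, 0, 0, 0, 0, 1, 0, 0, 0, 0, 0, 1, 0, 0, 0, 0, 0, 0.6, 0, 0, 0, 0, 0, 0.4, 0, 0, 0, 0, 0, 0, 0, 0, 0, 0, 0, 0, 0, 0, 0])

```text
time_s: 45.98
tool_pos: [361.8, -306.7, 28.2]
tcp_rot: [-180.0, -0.0, 117.6]
force: [-0.6, 0.3, 0.7]
width: 60.0
grip_force: 0.0
```

>>> jog_arm(deltas=[0, 0, 0.05, 0, 0, 0, 0, 0, 0, 0, 0, 0, 0, 0, 0, 0, 0, 0, 0, 0, 0, 0, 0, 0, 0, 0, 0, 0, 0, 0, 0, 0, 0, 0, 0, 0], grip=1, squeeze=40)

```text
time_s: 46.48
tool_pos: [362.2, -307.6, 28.0]
tcp_rot: [180.0, 0.1, 117.5]
force: [-0.2, 1.5, 6.5]
width: 24.5
grip_force: 39.8
```

>>> jog_arm(deltas=[0, 0, -0.4, 0, 0, 0, 0, 0, -1, 0, 0, 0, 0, 0, -1, 0, 0, 0, 0, 0, -1, 0, 0, -0.228, 0, 0, -1, 0, 0, -0.228, 0, 0, -0.6, 0, 0, -0.228, 0, 0, 0, 0, 0, -0.228, 0, 0, 0, 0, 0, -0.228, 0, 0, 0, 0, 0, -0.228, 0, 0, 0, 0, 0, -0.228, 0, 0, 0, 0, 0, -0.228, 0, 0, 0, 0, 0, -0.228])

```text
time_s: 47.48
tool_pos: [361.5, -307.2, 127.6]
tcp_rot: [-180.0, 0.0, 176.6]
force: [0.8, -0.1, -1.3]
width: 24.5
grip_force: 39.5
```

```bash
python3 go.py 454 -115.8 90 176.2
```

```text
t 47.48 pos [ 361.5 -307.2  127.6] rpy [-180.     0.   176.6] w 24.5 F [ 0.8 -0.1 -1.3]
  shift shares total [-3.983  9.854  1.878] turn wz total 0.016
```

>>> jog_arm(deltas=[-0.4, 0.985, 0, 0, 0, 0.01, -0.4, 0.985, 0, 0, 0, 0, -0.4, 0.985, 0, 0, 0, 0, -0.4, 0.985, 0, 0, 0, 0, -0.4, 0.985, 0, 0, 0, 0, -0.4, 0.985, 0, 0, 0, 0, -0.4, 0.985, 0, 0, 0, 0, -0.4, 0.985, 0, 0, 0, 0, -0.4, 0.985, 0, 0, 0, 0, -0.4, 0.985, 0, 0, 0, 0, 0, 0, 0.5, 0, 0, 0, 0, 0, 1, 0, 0, 0])

```text
time_s: 48.48
tool_pos: [457.1, -115.6, 99.0]
tcp_rot: [-179.9, 0.3, 176.2]
force: [0.5, -0.9, -0.5]
width: 25.0
grip_force: 39.5
```

>>> jog_arm(deltas=[0, 0, 0.8, 0, 0, 0, 0, 0, 0, 0, 0, 0, 0, 0, 0, 0, 0, 0, 0, 0, 0, 0, 0, 0])

```text
time_s: 48.82
tool_pos: [455.5, -116.4, 82.0]
tcp_rot: [-180.0, 0.1, 176.0]
force: [-0.3, -0.6, 0.6]
width: 24.7
grip_force: 39.5
```

```bash
python3 go.py 454 -115.8 32 176.2; python3 - <<'E'
from m import *
c=cam("wrist");im,d=grab_frame("wrist");P=cloud(c,d)
save("w10.png",im[100:300,130:400].repeat(2,0).repeat(2,1))
for v in range(120,200,2): print(v,P[v,258].round(1),im[v,258])
for v in (140,150,200): 
  z=P[v,:,2];print(v,[(u,float(P[v,u,1].round(1)),float(z[u].round(1))) for u in range(190,330) if abs(z[u]-z[u-1])>4])
E
```

```text
t 48.82 pos [ 455.5 -116.4   82. ] rpy [-1.80e+02  1.00e-01  1.76e+02] w 24.7 F [-0.3 -0.6  0.6]
  shift shares total [0.075 0.027 2.499] turn wz total -0.006
120 [ 395.1 -112.     4.4] [127 130 118]
122 [ 396.5 -112.1    3. ] [126 127 116]
124 [ 397.5 -112.1    3.9] [127 127 117]
126 [ 398.7 -112.2    3.8] [128 127 117]
128 [ 399.9 -112.3    3.4] [128 127 117]
130 [ 401.2 -112.4    2.8] [128 128 118]
132 [ 402.2 -112.5    3.8] [127 128 117]
134 [ 403.3 -112.5    4.7] [127 127 117]
136 [ 404.6 -112.6    4. ] [128 126 118]
138 [ 405.7 -112.7    4.5] [125 126 116]
140 [ 407.1 -112.8    3.5] [128 127 119]
142 [ 408.3 -112.9    3.3] [126 126 116]
144 [ 409.6 -113.     3.2] [129 127 117]
146 [ 410.7 -113.1    3.4] [73 73 68]
148 [ 410.8 -113.1    9.2] [74 72 68]
150 [ 411.6 -113.1   10.7] [123 123 114]
152 [ 412.4 -113.2   12.6] [119 120 111]
154 [ 413.6 -113.3   12.5] [122 122 112]
156 [ 416.8 -113.5    3.8] [126 127 117]
158 [ 418.1 -113.6    3.7] [128 127 117]
160 [ 419.2 -113.7    4.2] [126 126 117]
162 [ 420.7 -113.8    3.2] [127 125 116]
164 [ 421.6 -113.8    4.6] [126 125 116]
166 [ 423.2 -113.9    3.6] [129 127 118]
168 [ 424.2 -114.     4.3] [129 127 118]
170 [ 425.8 -114.1    3.2] [127 127 117]
172 [ 427.2 -114.2    3. ] [127 126 117]
174 [ 428.  -114.3    4.8] [126 126 117]
176 [ 429.7 -114.4    3.2] [126 126 116]
178 [ 430.7 -114.5    4.3] [127 127 117]
180 [ 432.  -114.6    4.2] [126 126 116]
182 [ 433.5 -114.7    3.6] [132 132 122]
184 [ 418.  -113.6   55.7] [18 20 18]
186 [ 417.8 -113.6   59.4] [6 6 5]
188 [ 418.1 -113.6   61.5] [14 13 11]
190 [ 417.5 -113.6   66. ] [11 10 10]
192 [ 418.7 -113.7   65.1] [16 17 17]
194 [ 418.7 -113.7   67.7] [19 18 19]
196 [ 419.6 -113.7   67.9] [22 22 23]
198 [ 420.4 -113.8   68.1] [24 23 23]
140 [(193, -150.4, 10.4), (201, -146.5, 6.4)]
150 [(194, -150.2, 12.4), (226, -131.8, 10.9), (293, -92.0, 4.2), (326, -72.1, 4.0)]
200 [(228, -127.1, 65.9), (287, -96.9, 3.1)]
```

View pics/w10.png

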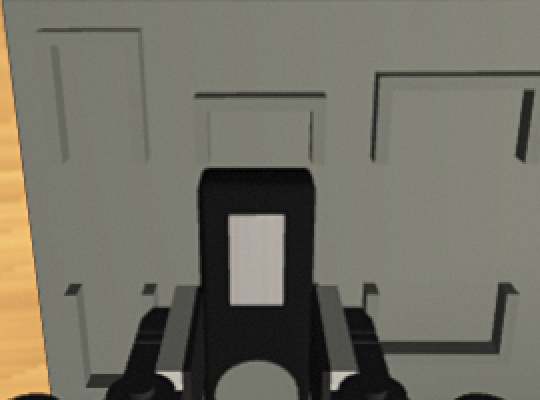

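The bay's end rib is at crop rows 93-98, columns 195-326. The speaker's end is at row 170, columns 199-314, lined up to within about 1.5 mm.

>>> jog_arm(deltas=[0.03, 0.045, 0.5, 0, 0, -0.006, 0, 0, 0.7, 0, 0, 0, 0, 0, 0.6, 0, 0, 0, 0, 0, 0.2, 0, 0, 0, 0, 0, 0.1, 0, 0, 0, 0, 0, 0, 0, 0, 0, 0, 0, 0, 0, 0, 0])

```text
time_s: 49.45
tool_pos: [455.0, -115.4, 39.8]
tcp_rot: [-180.0, 0.1, 176.2]
force: [0.6, -0.2, -0.7]
width: 24.5
grip_force: 39.5
```

>>> jog_arm(deltas=[0, 0, 0.1, 0, 0, 0, 0, 0, 0.1, 0, 0, 0, 0, 0, 0.05, 0, 0, 0, 0, 0, 0, 0, 0, 0, 0, 0, 0, 0, 0, 0])

```text
time_s: 49.87
tool_pos: [454.4, -115.2, 34.1]
tcp_rot: [-180.0, -0.0, 176.2]
force: [1.1, -0.2, -0.2]
width: 24.6
grip_force: 39.5
```

>>> jog_arm(deltas=[0, 0, 0.1, 0, 0, 0, 0, 0, 0.01, 0, 0, 0, 0, 0, 0, 0, 0, 0, 0, 0, 0, 0, 0, 0])

```text
time_s: 50.2
tool_pos: [454.7, -115.3, 32.1]
tcp_rot: [-180.0, 0.0, 176.2]
force: [0.2, 1.1, 2.1]
width: 25.0
grip_force: 39.8
```

>>> jog_arm(deltas=[0, 0, 0, 0, 0, 0, 0, 0, 0, 0, 0, 0, 0, 0, 0, 0, 0, 0, 0, 0, 0, 0, 0, 0, 0, 0, -0.3, 0, 0, 0, 0, 0, -1, 0, 0, 0, 0, 0, -1, 0, 0, 0, 0, 0, -1, 0, 0, 0, 0, 0, -1, 0, 0, 0, 0, 0, -1, 0, 0, 0, 0, 0, -1, 0, 0, 0, 0, 0, 0, 0, 0, 0], grip=0.5)

```text
time_s: 51.2
tool_pos: [456.6, -115.8, 161.9]
tcp_rot: [-179.9, 0.5, 176.2]
force: [1.4, -0.1, -0.2]
width: 42.4
grip_force: 0.0
```

```bash
python3 - <<'E'
from m import *
c=cam("wrist");im,d=grab_frame("wrist")
print("spkW",seg(c,im,d,(256,220),130,14.5,24,None,ztop=18))
E
python3 go.py 330 -400 200 176.2
```

```text
spkW [ 602.7  -98.5   17.3   64.8   63.8  176.3 3065. ]
t 51.25 pos [ 455.6 -115.5  160. ] rpy [-179.9    0.3  176.2] w 42.9 F [-0.1  0.3 -0.2]
  shift shares total [  5.323 -14.609  -2.   ] turn wz total 0.001
```

>>> jog_arm(deltas=[0.38, -1, -0.14, 0, 0, 0, 0.38, -1, -0.14, 0, 0, 0, 0.38, -1, -0.14, 0, 0, 0, 0.38, -1, -0.14, 0, 0, 0, 0.38, -1, -0.14, 0, 0, 0, 0.38, -1, -0.14, 0, 0, 0, 0.38, -1, -0.14, 0, 0, 0, 0.38, -1, -0.14, 0, 0, 0, 0.38, -1, -0.14, 0, 0, 0, 0.38, -1, -0.14, 0, 0, 0, 0.38, -1, -0.14, 0, 0, 0, 0.38, -1, -0.14, 0, 0, 0])

```text
time_s: 52.25
tool_pos: [346.4, -349.0, 190.4]
tcp_rot: [179.9, -0.1, 176.2]
force: [0.2, -0.0, -0.2]
width: 42.9
grip_force: 0.0
```

>>> jog_arm(deltas=[0.38, -1, -0.14, 0, 0, 0, 0.38, -1, -0.14, 0, 0, 0, 0.38, -1, -0.14, 0, 0, 0, 0.38, -1, -0.14, 0, 0, 0, 0, 0, 0, 0, 0, 0, 0, 0, 0, 0, 0, 0])

```text
time_s: 52.75
tool_pos: [311.2, -426.6, 201.5]
tcp_rot: [179.9, -0.1, 176.1]
force: [-1.1, -0.4, -0.0]
width: 42.6
grip_force: 0.0
```

```bash
python3 - <<'E'
from m import *
c=cam("top");K,D,r,t=c
Z=[];
for _ in range(4): im,d=grab_frame("top");Z.append(d)
d=np.median(Z,0);P=cloud(c,d)
def px(p):
    q=((np.array(p,float)-t)@r)*[1,-1,-1];return cv2.projectPoints(q[None],np.zeros(3),np.zeros(3),K,D)[0].reshape(2).round().astype(int)
a=np.radians(-3.8);Q=np.array([[np.cos(a),-np.sin(a)],[np.sin(a),np.cos(a)]])
b=np.array([461.1,-16.1])
for n,y,lo,hi,cd in (("spk",-101,9,30,lambda a:a.sum(2)<330),("spr",18,9,30,lambda a:a[...,0]>a[...,2]+50),("bat",83,12,30,lambda a:a.sum(2)<260),("press",146,30,70,lambda a:a[...,2]>a[...,0]+40)):
    w=b+Q@[0,y];u,v=px([*w,14]);o=seg(c,im,d,(u,v),30,lo,hi,cd,ztop={"spk":18,"spr":14,"bat":18,"press":54}[n])
    print(n,w.round(1),o)
for y in(72,36,0,-36,-72):
    o=[]
    for x in(-58,-38): 
        w=np.array([655.3,-19])+Q@[x,y];u,v=px([*w,18]);o.append(float(np.median(P[v-2:v+3,u-3:u+4,2]).round(1)))
    print(y,o)
u,v=px([*(np.array([655.3,-19])+Q@[-12,78]),18]);print("win",np.median(P[v-4:v+5,u-4:u+5,2]).round(1))
for x in(-30,0,30):
    u,v=px([*(b+Q@[x,-101]),18]);print("spk z",np.median(P[v-1:v+2,u-1:u+2,2]).round(1),im[v,u])
print(sense()["time_s"])
E
```

```text
spk [ 454.4 -116.9] [ 454.6 -114.9   16.8   82.9   37.5  177.9  234. ]
spr [462.3   1.9] [464.5   2.   13.6  93.5  27.5 176.3 263. ]
bat [466.6  66.7] [467.7  65.5  17.4 104.8  50.8 177.9 469. ]
press [470.8 129.6] [468.6 129.   53.3  61.9  24.4 176.3 159. ]
72 [16.8, 18.0]
36 [17.1, 18.2]
0 [17.3, 17.6]
-36 [16.5, 17.5]
-72 [17.1, 17.8]
win 18.4
spk z 19.2 [99 96 94]
spk z 18.3 [22 21 24]
spk z 18.7 [64 62 59]
52.95
```

```bash
python3 -c "
from station import *
print(finish_job())"
```

```text
the job is handed in; nothing more can be done
None
```

I handed the job in at about 53 s: the camera window and all five strip segments measure flush, and the seam press, spreader, battery (tab end at the notch) and speaker measure flat in their own bays. There was no shield or rail on the bench, and I left the bottle, jar, screwdriver and look-alikes alone.

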